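# Fetch the tongs from the crowded hook and start the egg timer

### The job

Get ready for the boiled eggs: the purple tongs hang at the back of the crowded grey hook, so first hang every utensil in front of them on the spare yellow hook, then hang the tongs on the short green serving hook. After that, push the kitchen timer back against the oak stop and, with the stop bracing it, press its red start button right in for a moment; leave the timer standing flush against the stop. Leave the lunchbox, jar, bottle and egg cup where they are.

Things in the scene. Friction and masses are not known exactly. Their poses are not given: they have to be found in the camera images.
- crowded_hook: Fixed grey stand with a long hook. Origin: on the bench under its post (16 mm square, 223 mm tall). Level steel bar, 10 mm thick, along the body's -x (towards the robot), axis 215 mm up; collar to 13 mm from the origin. Base 130 x 120 x 12 mm. At the start tongs hang 32 mm from the origin, utensils in front at 64, 96, 128 or 160 mm, any order, maybe a gap.
- crowded_tip (a point): Outer end of the grey stand's bar, 192 mm from the post's axis and at the height of the bar's axis. The last 7 mm of bar turn up, to 15 mm above the bar's axis, so a hanging eye must be lifted about 18 mm (14 to 24) to pass.
- spare_hook: Yellow stand, the spare hook: long bar, its tip 192 mm from the origin. Otherwise built like the grey stand (axes, heights, tip; see crowded_hook and crowded_tip). Fixed, empty at the start.
- serving_hook: Green stand, the serving hook: short bar, its tip 90 mm from the origin. Otherwise built like the grey stand (axes, heights, tip; see crowded_hook and crowded_tip). Fixed, empty at the start.
- tongs: Purple plastic tongs clipped shut (white clip), rearmost on the grey hook, 80 g, hanging by an eye at the top. Origin: 133 mm straight below the middle of the eye, just below the lower end; x through the eye (along the bar), y across, z up to the eye.
- tongs_eye (a point): Middle of the tongs' eye, axes as the tongs. Eye 46 mm wide (y), 16 mm thick (x), flat parallel outer sides from z -27 to +7 mm, roof-shaped top at +26 mm. Opening 30 mm wide, from z -20 mm to a roof peak at +16 mm, roof sloping 35 degrees to each side, so it centres on a bar and rests with this point 10 mm below the bar's axis.
- skimmer: Steel skimmer, flat round pierced head 68 mm across, black handle, 100 g. May be absent. Origin and axes as on the tongs; lower end 1 to 3 mm above the origin. 
- turner: Orange slotted turner, flat blade 60 mm wide, 80 g. May be absent. Origin and axes as on the tongs; lower end 1 to 3 mm above the origin. 
- strainer: Blue strainer, shallow round bowl 66 mm across and 20 mm thick, 90 g. May be absent. Origin and axes as on the tongs; lower end 1 to 3 mm above the origin. 
- spatula: Red spatula, plain flat blade 44 mm wide, 80 g. May be absent. Origin and axes as on the tongs; lower end 1 to 3 mm above the origin. 
- skimmer_eye (a point): Middle of the skimmer's eye, which is the same as the tongs' eye.
- turner_eye (a point): Middle of the turner's eye, which is the same as the tongs' eye.
- strainer_eye (a point): Middle of the strainer's eye, which is the same as the tongs' eye.
- spatula_eye (a point): Middle of the spatula's eye, which is the same as the tongs' eye.
- stop: Straight oak stop, 200 mm long (y), 25 mm thick (x), 55 mm tall, fixed to the bench. Origin: centre of its underside. The face that the timer is to stand against looks along its -x axis, 12.5 mm from the origin.
- timer: Loose white kitchen timer, 70 mm deep (x), 90 wide (y), 62 tall, about 200 g, display on top. Origin: centre of its underside. Its plain back looks along its +x (to the stop), the red start button is on its -x face. It slides at 1 to 2 N, so the button goes in only with the back against the stop. Flush, its origin is 47.5 mm from the stop's along the stop's -x.
- button_face (a point): Centre of the outer face of the timer's round red start button, 34 mm in diameter, 34 mm above the bench; when out it stands 14 mm proud of the timer's -x face. It is pushed level, along the timer's +x axis.
- start (a joint): Travel of the start button in m: 0 out, 0.006 right in; it springs back. 1.5 N at the start, 5 N right in.
- lunchbox: Teal lunchbox with a hinged lid, 130 x 190 x 68 mm, origin at the centre of its underside; to be left alone.
- jar: Glass storage jar, 90 mm across, 130 mm tall, origin at the centre of its underside; to be left alone.
- bottle: Silver drink bottle, 70 mm across, 210 mm tall, origin at the centre of its underside; to be left alone.
- egg_cup: Green silicone egg cup, 52 mm across, 58 mm tall, origin at the centre of its underside; to be left alone.

How it is judged:
By the outcome, as a careful person would: the job done as asked, in the order asked, and still so for the second after the job is handed in, with the robot touching nothing.
Of skimmer, turner, strainer, spatula only 3 to 4 are there at a start; the rules pass over those that are not, and their reading is None.
At some moment in a run one of timer may be knocked a few centimetres aside while the robot is not near it.
It also fails if it takes over 210 s, if anything falls off the work surface, if the arm or the gripper's body presses on something with over 40 N, if the wrist force passes 120 N, or if a joint passes its speed limit or range.

### The arm

A 6-joint arm with a two-finger parallel gripper is mounted at the origin on the work surface. World frame = base frame: x ahead of the robot, y to its left, z up, the work surface at z = 0. Lengths are in m, angles in rad, forces in N, time in s.
With the tool pointing down it reaches from about 0.3 to 0.775 m from the base axis. Payload 14.6 kg.
Tool frame: the origin (TCP) lies at the very end of the fingers, on their centre line; the grasp point (between the pads) lies 19 mm behind it; z points along the fingers, y is the line along which they close (so a half turn about z gives the same grasp; the last joint's range is limited). The gripper opens to 94 mm and grips with 3 to 60 N. Pads are 16 mm wide; open, the fingers measure 119 mm over their backs; the gripper's body (75 mm by 177 mm) begins 78 mm behind the grasp point.
Start: joints at [-1.267, 0.3, 1.521, -0, 1.321, -0.067], TCP at [0.199, -0.513, 0.205] pointing down, gripper open.
Joint ranges: [-3.03, 3.03], [-0.79, 2.21], [0.23, 2.52], [-1.04, 4.18], [0, 3.07], [-2.55, 2.55]. Speed limits (rad/s): [2.22, 2.22, 2.57, 3.14, 3.14, 3.14].

### API

Orientations are given as [roll, pitch, yaw] about the fixed x, y, z axes, in that order (R = Rz(yaw) Ry(pitch) Rx(roll)).
In Python, from station import ctrl gives the robot as it stands.
- The arm moves only by the tool move_arm, never from a script. Its argument "increments" is a list of rows, each a list of 7 numbers: the opening, from 0 (shut) to 1 (fully open), then the shift along the tool's x, y, z in units of 50 mm (1.0 is 50 mm), then the turn, a rotation vector about the tool's x, y, z in rad. In form: [[claw, tx, ty, tz, rx, ry, rz], ...]. A call has 1 to 20 rows; each row shifts and turns the commanded pose from where the row before left it, along the tool's axes as they then stand; what a row does not reach is not made up. A row lasts 1/10 s, in which the tool goes at most 50 mm and 8.59 degrees, less where a joint would pass 70% of its speed; a pose out of reach is approached as far as the arm can. A call is refused whole if a number of a shift passes 1 or a number of a turn 0.15, either way. A call with a gripper value outside its range is refused whole. The fingers move at their own pace and stop on an object; "force" is the grip in N (left out, the last holds). Time passes only in rows, so rows that do not move let the fingers close. It gives the time, the measured TCP pose, the force, the opening and the grip force at its end, in the units of the state.
- ctrl.get_obs(): the state, without advancing time (a new reading comes with each control period).
- ctrl.camera(name): name is "scene" or "top" or "wrist"; returns a dict with "color" (420x560x3 uint8, blue, green, red), "K" (3x3 intrinsics, pixels), "distortion" ([k1, k2, p1, p2, k3] as OpenCV has them; the pictures are not rectified), "pose" (4x4, takes a point from camera to world coordinates); the wrist camera has in their place "tool_from_camera" (4x4, takes a point from camera to tool coordinates, whose origin is the TCP and whose axes are the flange's). Camera axes: x right, y down, z forward; pixel columns grow to the right and rows downward; lengths in m; the calibration is good to about 2 mm. A picture is of the moment at which its call begins: read the wrist's pose just before it. There is no depth.
- ctrl.hand_in(): hands the job in; it is judged then, once.
Trained networks look in a picture, given as the dict that the camera call returned (one of the last four; its "shot" number tells which), for a name from the list of things; names that differ only in an ending like _2 or _b are one class to them, and where a whole thing is asked for, a point or a joint stands for the part that bears it (a point fixed in the world has none). Each returns a list of dicts, best first, with "conf" (0 to 1); they miss things now and then, are a little off and sometimes report something else, mostly with a low value. They report only what shows in the picture. A call takes as long as a camera call.
- ctrl.cut_out(name, picture): "mask" (420x560 bool, what is visible of it) and "centre" ([row, column] in pixels, amid what is visible of it).
The state is a dict: "time_s": time; "qpos": joint angles; "joint_vel": joint speeds; "tau": joint torques, N m; "ee_pos": TCP position; "eef_rot": TCP orientation; "force": force on the tool from outside, world axes, zero at the start; "moment": the same for the moment, N m; "grip_width": finger opening in m; "grip_force": force on a finger pad.
Only numpy, scipy, OpenCV 4.12 (cv2) and the standard library are available. Lean on these libraries where they do the work, as an engineer would, in place of code of your own. Each camera call takes 0.05 s, during which the arm holds its last target. There are 200 camera calls.

## Working session

There is one attempt and no reset: what is moved stays moved. The work goes in short steps, Python scripts to look and compute and a tool call to move; the robot and the scene stay as the last step left them, time stands still between calls to the robot, and variables do not carry over. Pictures are saved under pics/ and viewed, at most 14 in all, crops included, and the job is handed in when it is done.

Besides the shell and the picture viewer there is one more tool, called as name(argument=value, ...) on one line, values as JSON. move_arm: Moves the arm, as the interface text tells. Its arguments: {"type":"object","properties":{"increments":{"type":"array","items":{"type":"array","items":{"type":"number"}}},"force":{"type":"number"}},"required":["increments"]}

```bash
ls; mkdir -p pics; python3 - <<'E'
from station import ctrl
import cv2,numpy as np
o=ctrl.get_obs();print({k:np.round(v,3).tolist() for k,v in o.items()})
for n in ("scene","top"):
    p=ctrl.camera(n);cv2.imwrite(f"pics/{n}0.png",p["color"]);print(n,np.round(p["K"],1).tolist(),np.round(p["distortion"],3),np.round(p["pose"],3).tolist())
    for t in ["crowded_hook","spare_hook","serving_hook","tongs","skimmer","turner","strainer","spatula","stop","timer","button_face","lunchbox","jar","bottle","egg_cup"]:
        r=ctrl.cut_out(t,p)
        print(t,[(round(float(d["conf"]),2),np.round(d["centre"]).tolist(),int(d["mask"].sum())) for d in r[:2]])
E
```

```text
pics
{'time_s': 0.0, 'qpos': [-1.267, 0.3, 1.522, -0.0, 1.321, -0.067], 'joint_vel': [-0.0, -0.001, 0.002, -0.001, 0.001, -0.0], 'tau': [-0.0, -53.181, -35.274, 0.071, 0.024, -0.0], 'ee_pos': [0.199, -0.512, 0.205], 'eef_rot': [-3.14, -0.0, 0.371], 'force': [0.051, 0.164, -0.361], 'moment': [0.079, 0.001, -0.059], 'grip_force': 0.0, 'grip_width': 0.094}
scene [[506.0, 0.0, 272.2], [0.0, 506.0, 210.0], [0.0, 0.0, 1.0]] [-0.09  0.    0.    0.    0.  ] [[0.174, 0.737, -0.653, 1.399], [0.985, -0.124, 0.122, -0.212], [0.009, -0.664, -0.748, 1.047], [0.0, 0.0, 0.0, 1.0]]
crowded_hook [(0.87, [219.0, 410.0], 1888)]
spare_hook [(0.58, [238.0, 322.0], 1965)]
serving_hook [(0.7, [245.0, 238.0], 2223), (0.64, [153.0, 393.0], 387)]
tongs [(0.61, [188.0, 416.0], 451)]
skimmer [(0.61, [160.0, 398.0], 338)]
turner [(0.86, [175.0, 404.0], 424), (0.47, [187.0, 416.0], 567)]
strainer [(0.72, [190.0, 156.0], 1075), (0.65, [155.0, 390.0], 388)]
spatula [(0.77, [178.0, 405.0], 399)]
stop [(0.57, [206.0, 122.0], 805)]
timer [(0.74, [192.0, 156.0], 1139), (0.62, [287.0, 219.0], 511)]
button_face [(0.63, [1
[... 520 characters left out ...]
 2751)]
serving_hook [(0.71, [222.0, 310.0], 2382), (0.6, [307.0, 370.0], 86)]
tongs [(0.81, [205.0, 121.0], 368)]
skimmer [(0.8, [245.0, 120.0], 382), (0.25, [217.0, 117.0], 372)]
turner [(0.57, [232.0, 119.0], 299)]
strainer [(0.9, [261.0, 122.0], 460), (0.45, [310.0, 373.0], 51)]
spatula [(0.69, [219.0, 118.0], 384)]
stop [(0.96, [290.0, 430.0], 1343)]
timer [(0.76, [308.0, 392.0], 1297), (0.21, [223.0, 309.0], 2540)]
button_face [(0.55, [304.0, 372.0], 87)]
lunchbox [(0.58, [194.0, 412.0], 4368), (0.3, [206.0, 119.0], 370)]
jar [(0.63, [308.0, 376.0], 98), (0.61, [150.0, 177.0], 1421)]
bottle [(0.83, [150.0, 263.0], 1035)]
egg_cup [(0.79, [172.0, 333.0], 383), (0.21, [307.0, 374.0], 87)]
```

View pics/scene0.png

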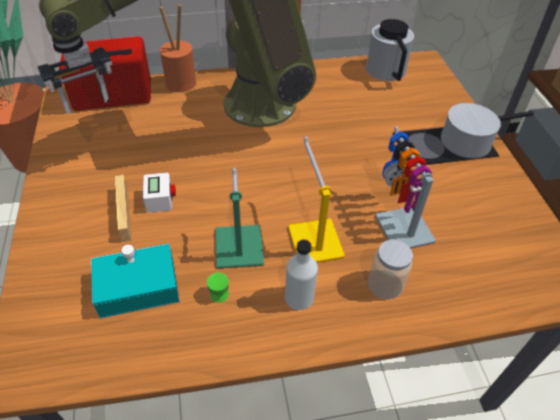

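View pics/top0.png

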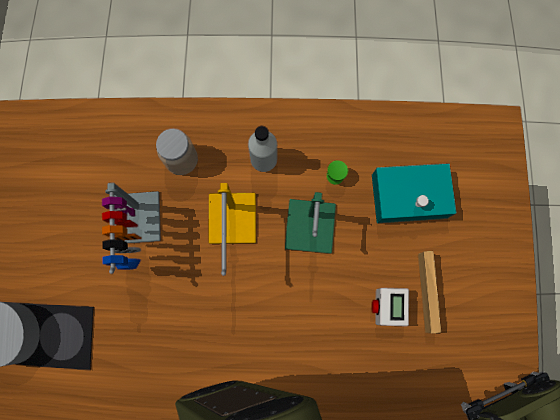

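The scene and top pictures agree. From the back, the order is tongs, spatula, turner, skimmer, strainer (top picture, x≈115, y≈202–262). The spare bar tip is at (223,272), the serving bar tip at (316,235), the timer at (392,307) and the stop at (431,290). Next I'll enlarge the top view to get precise points.

```bash
python3 - <<'E'
import cv2
i=cv2.imread("pics/top0.png")
c=i[170:340,95:275]; d=i[170:340,270:450]
cv2.imwrite("pics/topL.png",cv2.resize(c,None,fx=3.5,fy=3.5,interpolation=cv2.INTER_CUBIC)[:600])
cv2.imwrite("pics/topR.png",cv2.resize(d,None,fx=3.5,fy=3.5,interpolation=cv2.INTER_CUBIC)[:600])
E
```

```text
(no output)
```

View pics/topL.png

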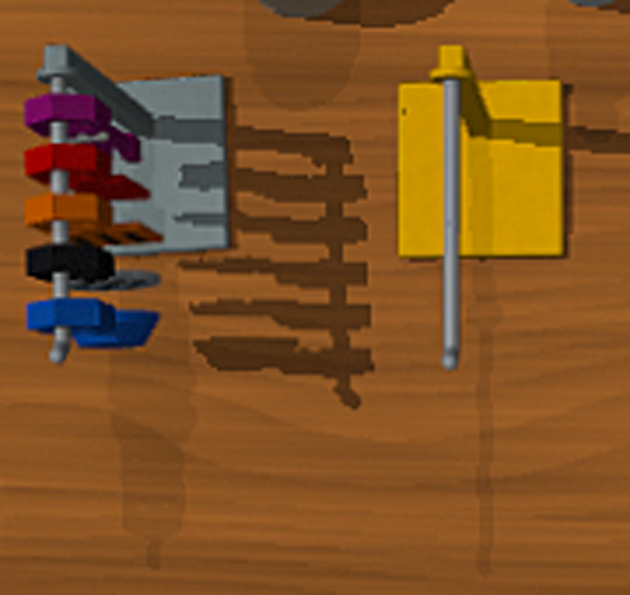

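View pics/topR.png

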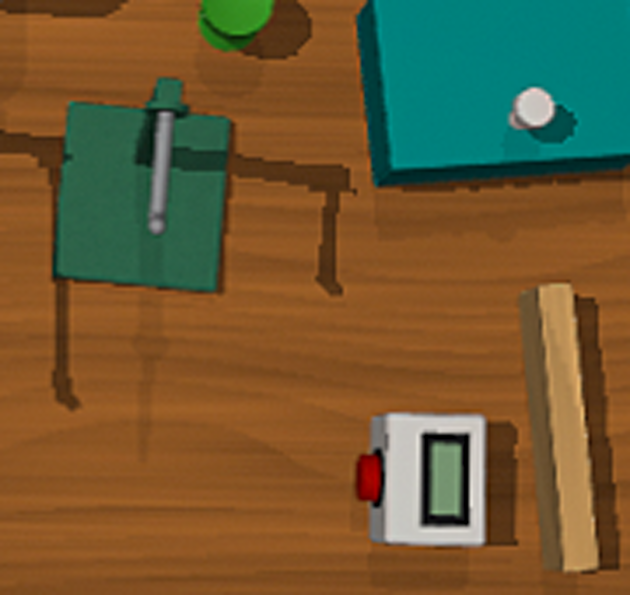

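The grey bar runs at zoom x≈60 and the yellow bar at x≈451, tip near (450,362). The green bar is slightly tilted, from (164,112) to (156,227). The stop's top corners and the timer's top corners are clear. I'll back-project these points.

```bash
cat > h.py <<'E'
import cv2,numpy as np
from station import ctrl
def ray(p,uv,T=None):
    uv=np.float64(uv).reshape(-1,1,2)
    n=cv2.undistortPoints(uv,np.float64(p["K"]),np.float64(p["distortion"]))[:,0]
    T=np.array(p["pose"] if T is None else T)
    return T[:3,3],np.c_[n,np.ones(len(n))]@T[:3,:3].T
def onz(p,uv,z,T=None):
    o,d=ray(p,uv,T); return o+d*((z-o[2])/d[:,2:])
E
python3 - <<'E'
from h import *
p=ctrl.camera("top")
def f(name,z,pts,ox,oy=170):
    uv=(np.array(pts)+.5)/3.5-.5+[ox,oy]; print(name,np.round(onz(p,uv,z)*1000,1)[:,:2].tolist())
f("grey bar",.215,[(60,85),(59,140),(60,187),(60,235),(58,290),(58,340)],95)
f("grey tip top",.230,[(57,346)],95)
f("grey posttop",.223,[(47,46),(70,46)],95)
f("grey base",.012,[(228,75),(230,247)],95)
f("yel bar",.215,[(452,85),(451,345)],95)
f("yel tip",.230,[(450,355)],95)
f("yel posttop",.223,[(440,46),(463,46)],95)
f("yel base",.012,[(399,83),(560,80),(564,256),(399,257)],95)
f("gr bar",.215,[(164,112),(157,210)],270)
f("gr tip",.230,[(156,222)],270)
f("gr posttop",.223,[(159,79),(184,80)],270)
f("gr base",.012,[(68,101),(231,119),(219,292),(54,275)],270)
f("stop",.055,[(540,284),(572,284),(598,570),(565,572)],270)
f("timer",.062,[(387,415),(486,416),(486,543),(384,543)],270)
E
```

```text
grey bar [[625.2, 299.0], [590.0, 296.8], [560.3, 293.8], [530.3, 291.5], [496.1, 290.4], [465.4, 288.2]]
grey tip top [[460.6, 283.7]]
grey posttop [[648.3, 306.9], [648.5, 292.0]]
grey base [[680.5, 239.9], [552.3, 230.8]]
yel bar [[628.5, 51.0], [468.3, 46.2]]
yel tip [[461.1, 45.1]]
yel posttop [[651.2, 58.5], [651.4, 44.3]]
yel base [[676.1, 112.0], [680.1, -6.4], [550.2, -12.3], [547.4, 106.8]]
gr bar [[614.5, -149.2], [553.4, -144.9]]
gr tip [[543.7, -143.2]]
gr posttop [[633.4, -145.5], [633.0, -160.8]]
gr base [[665.7, -94.9], [654.1, -214.4], [527.0, -204.9], [537.6, -86.2]]
stop [[529.8, -427.5], [529.9, -450.8], [331.0, -463.8], [330.0, -440.2]]
timer [[437.6, -315.1], [437.1, -384.4], [350.4, -382.8], [350.7, -312.0]]
```

move_arm(increments=[[1,0,0,-0.7,0,0,0.1],[1,0,0,-0.7,0,0,0.1],[1,0,0,-0.6,0,0,0.1],[1,0,0,0,0,0,0]])

```text
time_s: 2.05
ee_pos: [0.1996, -0.5135, 0.3097]
eef_rot: [3.135, -0.002, 0.068]
force: [0.2, -0.4, -0.3]
grip_width: 0.094
grip_force: 0.0
```

move_arm(increments=[[1,0.34,-0.78,0,0,0,0],[1,0.34,-0.78,0,0,0,0],[1,0.34,-0.78,0,0,0,0],[1,0.34,-0.78,0,0,0,0],[1,0.34,-0.78,0,0,0,0],[1,0.34,-0.78,0,0,0,0],[1,0.34,-0.78,0,0,0,0],[1,0.34,-0.78,0,0,0,0],[1,0.34,-0.78,0,0,0,0],[1,0.34,-0.78,0,0,0,0],[1,0.34,-0.78,0,0,0,0],[1,0.34,-0.78,0,0,0,0],[1,0.34,-0.78,0,0,0,0],[1,0.34,-0.78,0,0,0,0],[1,0.34,-0.78,0,0,0,0],[1,0.34,-0.78,0,0,0,0],[1,0.34,-0.78,0,0,0,0],[1,0.34,-0.78,0,0,0,0],[1,0.34,-0.78,0,0,0,0],[1,0.34,-0.78,0,0,0,0]])

```text
time_s: 4.05
ee_pos: [0.4834, 0.2913, 0.3045]
eef_rot: [3.141, 0.001, 0.072]
force: [-0.3, 0.2, 1.1]
grip_width: 0.0936
grip_force: 0.0
```

```bash
cat >> h.py <<'E'
from scipy.spatial.transform import Rotation as Ro
def tcp():
    o=ctrl.get_obs(); T=np.eye(4); T[:3,:3]=Ro.from_euler("xyz",o["eef_rot"]).as_matrix(); T[:3,3]=o["ee_pos"]; return T
def wrist():
    T=tcp(); p=ctrl.camera("wrist"); return p,T@np.array(p["tool_from_camera"])
# stands: origin x,y, yaw
G=np.array([.640,.2998,.069]); Y=np.array([.643,.0515,.04]); S=np.array([.626,-.152,-.07])
def at(st,s):
    return st[:2]-s*np.array([np.cos(st[2]),np.sin(st[2])])
def go(xyz):
    T=tcp(); d=T[:3,:3].T@(np.array(xyz)-T[:3,3])/.05; print("pose",np.round(T[:3,3],4),"yaw",round(ctrl.get_obs()["eef_rot"][2],3),"need units",np.round(d,2))
E
python3 - <<'E'
from h import *
o=ctrl.get_obs();print(o["time_s"],np.round(o["ee_pos"],4),np.round(o["eef_rot"],4))
p,T=wrist();cv2.imwrite("pics/w0.png",p["color"]);print(np.round(p["tool_from_camera"],3).tolist())
for t in ["strainer","strainer_eye","skimmer","crowded_hook"]:
    print(t,[(round(float(d["conf"]),2),np.round(d["centre"]).tolist()) for d in ctrl.cut_out(t,p)])
go([*at(G,160),.176])
E
```

```text
4.05 [0.4834 0.2913 0.3045] [3.1412e+00 9.0000e-04 7.2300e-02]
[[-0.001, -0.964, -0.268, 0.077], [1.0, -0.001, 0.0, -0.001], [-0.001, -0.268, 0.964, -0.18], [0.0, 0.0, 0.0, 1.0]]
strainer [(0.93, [210.0, 288.0])]
strainer_eye [(0.66, [214.0, 289.0])]
skimmer [(0.61, [173.0, 287.0])]
crowded_hook [(0.89, [70.0, 286.0])]
pose [0.483  0.289  0.3048] yaw 0.072 need units [-3196.84    -8.19     5.6 ]
```

View pics/w0.png

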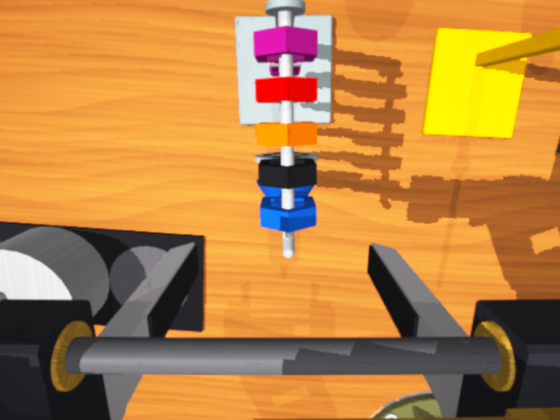

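The wrist view is well aligned. The bar runs along column 288 with its tip at (289,250), and the blue eye's ridge is near (288,203).

```bash
python3 - <<'E'
from h import *
p,T=wrist()
print(np.round(onz(p,[(288,65),(288,107),(288,149),(289,192),(289,228)],.219,T)*1000,1)[:,:2].tolist())
print("ridges",np.round(onz(p,[(286,34),(287,83),(288,128),(288,166),(288,204)],.231,T)*1000,1)[:,:2].tolist())
print("tip",np.round(onz(p,[(289,240)],.230,T)*1000,1)[:,:2].tolist())
m=ctrl.cut_out("strainer_eye",p)[0]["mask"];r,c=np.where(m);print(r.min(),r.max(),c.min(),c.max())
print(at(G,.16)); go([*at(G,.160),.176])
E
```

```text
[[591.9, 293.7], [563.4, 291.5], [533.1, 289.3], [500.1, 286.0], [470.8, 283.8]]
ridges [[609.6, 296.5], [578.9, 293.6], [548.9, 290.7], [522.1, 288.6], [493.6, 286.5]]
tip [[464.7, 283.6]]
185 231 257 313
[0.48038073 0.28876876]
pose [0.4832 0.2885 0.3056] yaw 0.07 need units [-0.06 -0.01  2.59]
```

```bash
python3 - <<'E'
from h import *
for i in range(4):
    ctrl.camera("wrist"); o=ctrl.get_obs(); print(np.round(o["ee_pos"]*1000 if hasattr(o["ee_pos"],'shape') else np.array(o["ee_pos"])*1000,1),np.round(o["eef_rot"],4),np.round(o["qpos"],4))
p=ctrl.camera("wrist"); C=np.array(p["tool_from_camera"]); 
for z in (0,-.06,-.1):
    q=np.linalg.inv(C)@[0,0,z,1]; print(cv2.projectPoints(q[:3].reshape(1,1,3),np.zeros(3),np.zeros(3),np.float64(p["K"]),np.float64(p["distortion"]))[0].ravel())
print(np.round(p["K"],1).tolist())
E
```

```text
[483.2 288.5 305.8] [-3.1414e+00 -6.0000e-04  7.0000e-02] [ 4.7320e-01  2.7500e-01  1.3228e+00 -1.0000e-04  1.5431e+00  1.9740e+00]
[483.3 288.6 305.9] [-3.1413e+00 -8.0000e-04  6.9900e-02] [ 0.4733  0.275   1.3226 -0.      1.5432  1.9742]
[483.3 288.7 305.9] [-3.1413e+00 -7.0000e-04  6.9900e-02] [ 0.4735  0.2752  1.3224 -0.      1.5432  1.9743]
[483.3 288.9 305.9] [-3.1413e+00 -7.0000e-04  7.0100e-02] [ 0.4737  0.2755  1.3221 -0.      1.5432  1.9744]
[284.24101007 255.89519503]
[285.02491894 316.78031972]
[286.05329828 396.82372206]
[[350.3, 0.0, 282.6], [0.0, 350.3, 209.6], [0.0, 0.0, 1.0]]
```

move_arm(increments=[[1,-0.03,0.03,0.3,0,0,0],[1,-0.03,0.03,0.3,0,0,0],[1,0,0,0.3,0,0,0],[1,0,0,0.3,0,0,0],[1,0,0,0.3,0,0,0],[1,0,0,0.3,0,0,0],[1,0,0,0.3,0,0,0],[1,0,0,0.25,0,0,0],[1,0,0,0.2,0,0,0],[1,0,0,0,0,0,0],[1,0,0,0,0,0,0]])

```text
time_s: 5.75
ee_pos: [0.4807, 0.2863, 0.1783]
eef_rot: [-3.141, -0.0, 0.071]
force: [0.5, -0.6, 0.0]
grip_width: 0.094
grip_force: 0.0
```

```bash
python3 - <<'E'
from h import *
p,T=wrist();cv2.imwrite("pics/w1.png",p["color"])
go([.480,.2855,.178])
E
```

```text
pose [0.4808 0.2864 0.1787] yaw 0.071 need units [-0.02  0.02  0.01]
```

View pics/w1.png

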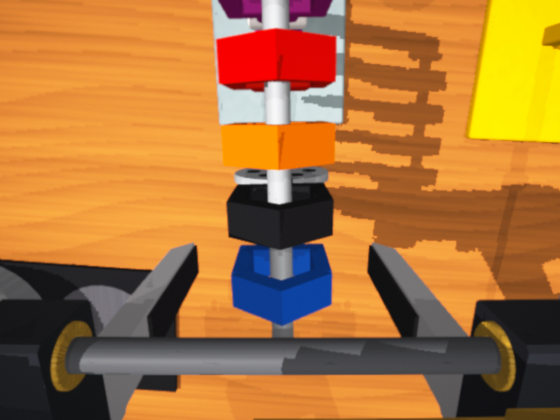

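The blue eye (column 281) is centred between the fingers (mid ≈283). Next I'll grip, lift 18 mm and slide it out.

move_arm(increments=[[0.3,0,0,0,0,0,0],[0.3,0,0,0,0,0,0],[0.3,0,0,0,0,0,0],[0.3,0,0,0,0,0,0],[0.3,0,0,0,0,0,0],[0.3,0,0,0,0,0,0],[0.3,0,0,0,0,0,0],[0.3,0,0,0,0,0,0]], force=25)

```text
time_s: 6.6
ee_pos: [0.4805, 0.2864, 0.178]
eef_rot: [-3.141, -0.0, 0.071]
force: [-0.3, 1.1, 0.7]
grip_width: 0.0462
grip_force: 24.9
```

move_arm(increments=[[0.3,0,0,-0.12,0,0,0],[0.3,0,0,-0.12,0,0,0],[0.3,0,0,-0.12,0,0,0],[0.3,0,0,0,0,0,0],[0.3,0,0,0,0,0,0]])

```text
time_s: 7.1
ee_pos: [0.4805, 0.2863, 0.1961]
eef_rot: [-3.141, -0.0, 0.071]
force: [-0.0, -0.2, -0.3]
grip_width: 0.0458
grip_force: 24.9
```

move_arm(increments=[[0.3,-0.1,0,0,0,0,0],[0.3,-0.15,0,0,0,0,0],[0.3,-0.15,0,0,0,0,0],[0.3,-0.15,0,0,0,0,0],[0.3,-0.2,0,0,0,0,0],[0.3,-0.2,0,0,0,0,0],[0.3,-0.2,0,0,0,0,0],[0.3,-0.1,0,0,0,0,0],[0.3,0,0,0,0,0,0]])

```text
time_s: 8.0
ee_pos: [0.4176, 0.2819, 0.1962]
eef_rot: [-3.141, -0.0, 0.071]
force: [-0.2, 0.8, -1.4]
grip_width: 0.0463
grip_force: 24.9
```

```bash
python3 - <<'E'
from h import *
o=ctrl.get_obs();print(o["force"],o["grip_width"])
p,T=wrist();cv2.imwrite("pics/w2.png",p["color"])
for t in ["spare_hook"]:
    for n in ("top",):
        q=ctrl.camera(n);cv2.imwrite("pics/top2.png",q["color"][:,60:])
        print(at(Y,.22)); go([*at(Y,.235),.197])
E
```

```text
[-0.24475879  0.81022802 -1.3733222 ] 0.046253610451561226
[0.42317598 0.04270235]
pose [0.4183 0.2819 0.1961] yaw 0.071 need units [-0.54  4.77 -0.02]
```

View pics/top2.png

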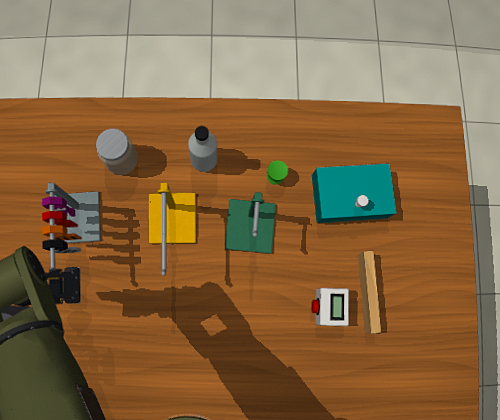

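move_arm(increments=[[0.3,-0.2,0.2,0,0,0,0],[0.3,-0.2,0.4,0,0,0,0],[0.3,-0.1,0.6,0,0,0,0.01],[0.3,0,0.6,0,0,0,0.01],[0.3,0,0.6,0,0,0,0.01],[0.3,0,0.6,0,0,0,0],[0.3,0,0.6,0,0,0,0],[0.3,0,0.6,0,0,0,0],[0.3,0,0.4,0,0,0,0],[0.3,0,0.2,0,0,0,0],[0.3,0,0,0,0,0,0],[0.3,0,0,0,0,0,0]])

```text
time_s: 9.3
ee_pos: [0.4058, 0.0409, 0.1959]
eef_rot: [-3.141, 0.0, 0.041]
force: [0.1, -0.4, -0.6]
grip_width: 0.0459
grip_force: 24.9
```

```bash
python3 - <<'E'
from h import *
p,T=wrist();cv2.imwrite("pics/w3.png",p["color"])
go([*at(Y,.235)-[0,.002],.1965])
# bar rows: grey-ish pixels
E
```

```text
pose [0.4058 0.0411 0.1959] yaw 0.041 need units [ 0.05  0.02 -0.01]
```

View pics/w3.png

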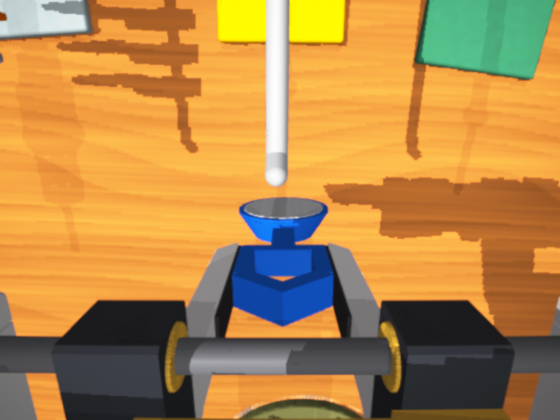

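The tip is at (276,178), the bar column is about 278 at the top, and the held eye is at column 283. So the bar sits slightly to the left, and I'll quantify the offset.

```bash
cat >> h.py <<'E'
def barline(p,T,rows,z=.219):
    """bar centre (bright neutral pixels, columns 230-330) per row -> tool-frame x,y mm"""
    hsv=cv2.cvtColor(p["color"],cv2.COLOR_BGR2HSV).astype(int); Tt=T@np.linalg.inv(np.array(p["tool_from_camera"])); out=[]
    for r in rows:
        m=np.where((hsv[r,230:330,1]<40)&(hsv[r,230:330,2]>130))[0]
        if len(m)<6: continue
        c=230+np.median(m); w=onz(p,[(c,r)],z,T)[0]; t=np.linalg.inv(Tt)@[*w,1]
        out.append([r,c,len(m),*np.round(t[:2]*1000,1),*np.round(w[:2]*1000,1)])
    return out
E
python3 - <<'E'
from h import *
p,T=wrist()
for l in barline(p,T,[10,30,60,90,120,145],.220): print(l)
print(onz(p,[(276,176)],.230,T))
E
```

```text
[10, np.float64(277.5), 22, np.float64(116.3), np.float64(-2.8), np.float64(521.8), np.float64(48.7)]
[30, np.float64(277.5), 22, np.float64(108.9), np.float64(-2.8), np.float64(514.5), np.float64(48.4)]
[60, np.float64(277.5), 22, np.float64(97.5), np.float64(-2.9), np.float64(503.1), np.float64(48.0)]
[90, np.float64(277.5), 22, np.float64(85.7), np.float64(-2.9), np.float64(491.3), np.float64(47.6)]
[120, np.float64(277.0), 21, np.float64(73.4), np.float64(-3.2), np.float64(478.9), np.float64(47.3)]
[145, np.float64(277.0), 21, np.float64(62.7), np.float64(-3.3), np.float64(468.3), np.float64(47.0)]
[[0.45627598 0.04679971 0.23      ]]
```

move_arm(increments=[[0.3,0,-0.05,0,0,0,0.006],[0.3,0.1,0,0,0,0,0],[0.3,0.2,0,0,0,0,0],[0.3,0.2,0,0,0,0,0],[0.3,0.2,0,0,0,0,0],[0.3,0.2,0,0,0,0,0],[0.3,0.2,0,0,0,0,0],[0.3,0.2,0,0,0,0,0],[0.3,0.2,0,0,0,0,0],[0.3,0,0,0,0,0,0]])

```text
time_s: 10.4
ee_pos: [0.4815, 0.0455, 0.1957]
eef_rot: [3.142, 0.0, 0.035]
force: [0.6, 0.9, 0.0]
grip_width: 0.0458
grip_force: 24.9
```

```bash
python3 - <<'E'
from h import *
o=ctrl.get_obs();print(o["force"],o["grip_width"])
p,T=wrist()
for l in barline(p,T,[10,30,60,90,120,145],.220): print(l)
go([.605,.0525,.1785])
E
```

```text
[0.5664666  0.85683919 0.01934189] 0.04583045329398051
[10, np.float64(279.5), 20, np.float64(116.2), np.float64(-2.0), np.float64(597.6), np.float64(51.6)]
[30, np.float64(280.0), 19, np.float64(108.9), np.float64(-1.8), np.float64(590.2), np.float64(51.1)]
[60, np.float64(280.0), 19, np.float64(97.5), np.float64(-1.8), np.float64(578.8), np.float64(50.8)]
[90, np.float64(280.0), 19, np.float64(85.7), np.float64(-1.9), np.float64(567.0), np.float64(50.4)]
[120, np.float64(280.0), 19, np.float64(73.4), np.float64(-1.9), np.float64(554.7), np.float64(50.0)]
[145, np.float64(280.0), 19, np.float64(62.7), np.float64(-2.0), np.float64(544.1), np.float64(49.7)]
pose [0.4808 0.0455 0.1957] yaw 0.035 need units [ 2.49 -0.05  0.34]
```

move_arm(increments=[[0.3,0.2,-0.03,0,0,0,0],[0.3,0.3,0,0,0,0,0],[0.3,0.3,0,0,0,0,0],[0.3,0.3,0,0,0,0,0],[0.3,0.3,0,0,0,0,0],[0.3,0.3,0,0,0,0,0],[0.3,0.3,0,0,0,0,0],[0.3,0.3,0,0,0,0,0],[0.3,0.2,0,0,0,0,0],[0.3,0,0,0,0,0,0],[0.3,0,0,0.12,0,0,0],[0.3,0,0,0.12,0,0,0],[0.3,0,0,0.1,0,0,0],[0.3,0,0,0,0,0,0],[0.3,0,0,0,0,0,0]])

```text
time_s: 11.95
ee_pos: [0.6052, 0.0514, 0.1788]
eef_rot: [-3.141, 0.0, 0.035]
force: [-1.2, -0.6, -1.8]
grip_width: 0.0457
grip_force: 25.0
```

move_arm(increments=[[0.6,0,0,0,0,0,0],[1,0,0,0,0,0,0],[1,0,0,0,0,0,0],[1,0,0,0,0,0,0],[1,0,0,0,0,0,0],[1,0,0,0,0,0,0],[1,0,0,-0.3,0,0,0],[1,0,0,-0.5,0,0,0],[1,0,0,-0.5,0,0,0],[1,0,0,-0.5,0,0,0],[1,0,0,-0.5,0,0,0],[1,0,0,0,0,0,0]])

```text
time_s: 13.15
ee_pos: [0.6062, 0.0514, 0.2975]
eef_rot: [3.142, -0.006, 0.035]
force: [-0.2, 0.2, 0.5]
grip_width: 0.0937
grip_force: 0.0
```

```bash
python3 - <<'E'
from h import *
p,T=wrist();q=ctrl.camera("scene")
cv2.imwrite("pics/c4.png",np.hstack([cv2.resize(p["color"],(400,300)),cv2.resize(q["color"][110:260,210:450],(400,250),interpolation=cv2.INTER_CUBIC)[:, :] if 0 else cv2.resize(q["color"][100:280,210:450],(400,300),interpolation=cv2.INTER_CUBIC)]))
go([.5125,.2885,.30])
E
```

```text
pose [0.6054 0.0514 0.2936] yaw 0.035 need units [-1.69 -4.8  -0.13]
```

View pics/c4.png

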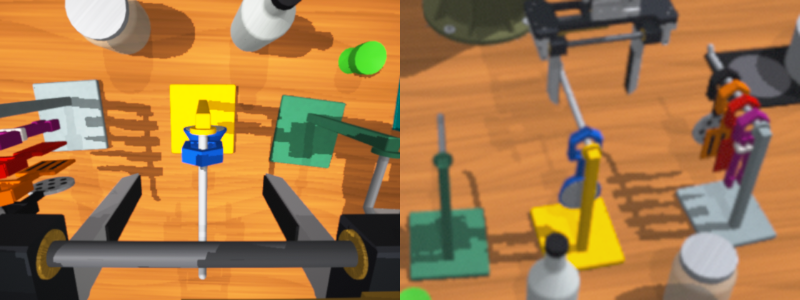

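The strainer hangs at the rear of the yellow bar. The skimmer is next.

move_arm(increments=[[1,-0.15,-0.3,0,0,0,0],[1,-0.15,-0.5,0,0,0,0],[1,-0.15,-0.5,0,0,0,0],[1,-0.15,-0.5,0,0,0,0],[1,-0.15,-0.5,0,0,0,0],[1,-0.15,-0.5,0,0,0,0],[1,-0.15,-0.5,0,0,0,0],[1,-0.15,-0.5,0,0,0,0],[1,-0.15,-0.4,0,0,0,0],[1,-0.15,-0.3,0,0,0,-0.018],[1,-0.19,-0.3,0,0,0,-0.018],[1,0,0,0,0,0,0],[1,0,0,0,0,0,0]])

```text
time_s: 14.55
ee_pos: [0.5121, 0.2882, 0.2939]
eef_rot: [3.141, 0.0, 0.071]
force: [0.6, 0.5, -0.7]
grip_width: 0.094
grip_force: 0.0
```

```bash
python3 - <<'E'
from h import *
p,T=wrist()
for l in barline(p,T,list(range(60,260,20)),.219): print(l)
go([.5125,.2885,.178])
E
```

```text
[60, np.float64(277.5), 94, np.float64(110.9), np.float64(-4.2), np.float64(622.4), np.float64(300.2)]
[80, np.float64(312.5), 30, np.float64(98.1), np.float64(19.8), np.float64(611.3), np.float64(275.4)]
[100, np.float64(277.5), 76, np.float64(84.9), np.float64(-4.3), np.float64(596.5), np.float64(298.5)]
[120, np.float64(312.0), 29, np.float64(71.4), np.float64(20.0), np.float64(584.7), np.float64(273.3)]
[140, np.float64(312.5), 28, np.float64(57.5), np.float64(20.6), np.float64(570.9), np.float64(271.7)]
[160, np.float64(278.5), 12, np.float64(43.2), np.float64(-3.8), np.float64(554.9), np.float64(295.0)]
[200, np.float64(279.5), 12, np.float64(13.3), np.float64(-3.2), np.float64(525.1), np.float64(292.2)]
[240, np.float64(280.5), 12, np.float64(-18.6), np.float64(-2.5), np.float64(493.4), np.float64(289.3)]
pose [0.5124 0.2878 0.2939] yaw 0.071 need units [ 0.   -0.01  2.32]
```

move_arm(increments=[[1,0,-0.03,0.2,0,0,-0.01],[1,0,0,0.3,0,0,0],[1,0,0,0.3,0,0,0],[1,0,0,0.3,0,0,0],[1,0,0,0.3,0,0,0],[1,0,0,0.3,0,0,0],[1,0,0,0.3,0,0,0],[1,0,0,0.2,0,0,0],[1,0,0,0.12,0,0,0],[1,0,0,0,0,0,0],[0.3,0,0,0,0,0,0],[0.3,0,0,0,0,0,0],[0.3,0,0,0,0,0,0],[0.3,0,0,0,0,0,0],[0.3,0,0,0,0,0,0],[0.3,0,0,0,0,0,0],[0.3,0,0,0,0,0,0],[0.3,0,0,0,0,0,0]], force=25)

```text
time_s: 16.4
ee_pos: [0.5123, 0.2897, 0.178]
eef_rot: [-3.141, -0.0, 0.081]
force: [-0.3, 1.3, 0.9]
grip_width: 0.0461
grip_force: 25.0
```

```bash
python3 - <<'E'
from h import *
p,T=wrist();cv2.imwrite("pics/w5.png",p["color"]);o=ctrl.get_obs();print(o["force"],o["grip_width"])
for t in ["skimmer_eye","turner_eye"]: 
    for d in ctrl.cut_out(t,p)[:1]:
        r,c=np.where(d["mask"]);print(t,d["conf"],r.min(),r.max(),c.min(),c.max())
go([.5125,.2885,.178])
E
```

```text
[-0.66528196  0.64203717 -0.46107253] 0.04577205961390789
skimmer_eye 0.57 242 321 232 332
turner_eye 0.67 167 251 228 334
pose [0.5123 0.2897 0.178 ] yaw 0.081 need units [0.   0.02 0.  ]
```

View pics/w5.png

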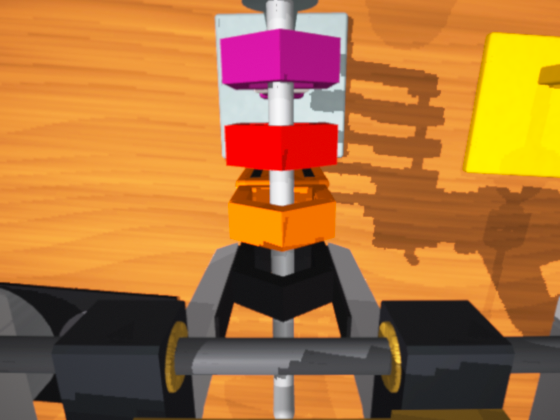

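move_arm(increments=[[0.3,0,0,-0.12,0,0,0],[0.3,0,0,-0.12,0,0,0],[0.3,0,0,-0.12,0,0,0],[0.3,0,0,0,0,0,0],[0.3,-0.1,0,0,0,0,0],[0.3,-0.2,0,0,0,0,0],[0.3,-0.2,0,0,0,0,0],[0.3,-0.2,0,0,0,0,0],[0.3,-0.2,0,0,0,0,0],[0.3,-0.2,0,0,0,0,0],[0.3,-0.2,0,0,0,0,0],[0.3,-0.2,0,0,0,0,0],[0.3,-0.2,0,0,0,0,0],[0.3,-0.2,0,0,0,0,0],[0.3,-0.1,0,0,0,0,0],[0.3,0,0,0,0,0,0]])

```text
time_s: 18.15
ee_pos: [0.4121, 0.2816, 0.1961]
eef_rot: [-3.141, -0.0, 0.081]
force: [0.1, 0.2, -1.5]
grip_width: 0.0456
grip_force: 25.0
```

move_arm(increments=[[0.3,-0.18,0.2,0,0,0,0],[0.3,-0.18,0.4,0,0,0,0],[0.3,-0.14,0.6,0,0,0,0.015],[0.3,0,0.6,0,0,0,0.015],[0.3,0,0.6,0,0,0,0.015],[0.3,0,0.6,0,0,0,0],[0.3,0,0.6,0,0,0,0],[0.3,0,0.6,0,0,0,0],[0.3,0,0.3,0,0,0,0],[0.3,0,0.2,0,0,0,0],[0.3,0,0,0,0,0,0],[0.3,0,0,0,0,0,0]])

```text
time_s: 19.35
ee_pos: [0.4002, 0.0453, 0.196]
eef_rot: [-3.141, -0.0, 0.036]
force: [0.2, -0.6, -1.7]
grip_width: 0.0458
grip_force: 25.0
```

```bash
cat > chk.py <<'E'
from h import *
p,T=wrist(); o=ctrl.get_obs(); print(o["force"],o["grip_width"])
for l in barline(p,T,[10,30,60,90,120,145],.220): print([float(v) for v in l])
go([.406,.0438,.196])
E
python3 chk.py
```

```text
[-0.50533654 -0.97178541 -1.18397876] 0.04578148875925364
[10.0, 286.5, 22.0, 116.3, 0.8, 516.5, 48.6]
[30.0, 286.5, 22.0, 108.9, 0.8, 509.1, 48.3]
[60.0, 286.5, 22.0, 97.5, 0.8, 497.7, 47.9]
[90.0, 286.0, 21.0, 85.7, 0.6, 485.9, 47.7]
[120.0, 286.0, 21.0, 73.4, 0.7, 473.6, 47.2]
[145.0, 285.5, 20.0, 62.7, 0.5, 462.9, 47.0]
pose [0.4002 0.0455 0.1959] yaw 0.036 need units [ 0.12  0.04 -0.  ]
```

move_arm(increments=[[0.3,0.1,0.04,0,0,0,0],[0.3,0.2,0,0,0,0,0],[0.3,0.2,0,0,0,0,0],[0.3,0.2,0,0,0,0,0],[0.3,0.2,0,0,0,0,0],[0.3,0.2,0,0,0,0,0],[0.3,0.2,0,0,0,0,0],[0.3,0.2,0,0,0,0,0],[0.3,0.3,0,0,0,0,0],[0.3,0.3,0,0,0,0,0],[0.3,0.3,0,0,0,0,0],[0.3,0.3,0,0,0,0,0],[0.3,0.3,0,0,0,0,0],[0.3,0.3,0,0,0,0,0],[0.3,0.16,0,0,0,0,0],[0.3,0,0,0,0,0,0],[0.3,0,0,0,0,0,0]])

```text
time_s: 21.1
ee_pos: [0.5728, 0.0491, 0.1957]
eef_rot: [-3.142, 0.001, 0.036]
force: [0.0, -1.2, -1.4]
grip_width: 0.0458
grip_force: 25.0
```

```bash
sed -i 's/^go.*/go([.5732,.0502,.1785])/' chk.py; python3 chk.py
```

```text
[-1.14615424  1.06290489 -1.22088912] 0.04573697255423414
pose [0.5727 0.0491 0.1959] yaw 0.036 need units [ 0.01 -0.02  0.35]
```

move_arm(increments=[[0.3,0,-0.02,0.12,0,0,0],[0.3,0,0,0.12,0,0,0],[0.3,0,0,0.11,0,0,0],[0.3,0,0,0,0,0,0],[0.3,0,0,0,0,0,0],[0.6,0,0,0,0,0,0],[1,0,0,0,0,0,0],[1,0,0,0,0,0,0],[1,0,0,0,0,0,0],[1,0,0,0,0,0,0],[1,0,0,0,0,0,0],[1,0,0,-0.3,0,0,0],[1,0,0,-0.5,0,0,0],[1,0,0,-0.5,0,0,0],[1,0,0,-0.5,0,0,0],[1,0,0,-0.5,0,0,0],[1,0,0,0,0,0,0]])

```text
time_s: 22.85
ee_pos: [0.5738, 0.0501, 0.2969]
eef_rot: [3.142, -0.005, 0.036]
force: [0.0, -0.5, -0.1]
grip_width: 0.0942
grip_force: 0.0
```

```bash
python3 - <<'E'
from h import *
p,T=wrist();cv2.imwrite("pics/w6.png",p["color"])
for t in ["skimmer_eye","strainer_eye"]:
    print(t,[(round(float(d["conf"]),2),np.round(d["centre"]).tolist()) for d in ctrl.cut_out(t,p)[:1]])
go([.5442,.2923,.294])
E
```

```text
skimmer_eye [(0.69, [212.0, 284.0])]
strainer_eye [(0.81, [172.0, 286.0])]
pose [0.5728 0.0501 0.2923] yaw 0.036 need units [-0.4  -4.86 -0.03]
```

move_arm(increments=[[1,0,-0.3,0,0,0,0],[1,0,-0.5,0,0,0,0],[1,-0.05,-0.5,0,0,0,0],[1,-0.05,-0.5,0,0,0,0],[1,-0.05,-0.5,0,0,0,0],[1,-0.05,-0.5,0,0,0,0],[1,-0.05,-0.5,0,0,0,0],[1,-0.05,-0.5,0,0,0,0],[1,-0.05,-0.4,0,0,0,0],[1,-0.05,-0.4,0,0,0,-0.022],[1,0,-0.26,0,0,0,-0.022],[1,0,0,0,0,0,0],[1,0,0,0,0,0,0]])

```text
time_s: 24.3
ee_pos: [0.544, 0.2921, 0.293]
eef_rot: [3.141, 0.001, 0.08]
force: [0.8, -0.5, 1.0]
grip_width: 0.0941
grip_force: 0.0
```

```bash
python3 - <<'E'
from h import *
p,T=wrist()
for l in barline(p,T,list(range(180,300,15)),.219): print([float(v) for v in l])
for t in ["turner_eye"]: 
    for d in ctrl.cut_out(t,p)[:1]:
        r,c=np.where(d["mask"]);print(t,d["conf"],r.min(),r.max(),c.min(),c.max())
go([.5442,.2923,.178])
E
```

```text
[195.0, 281.5, 12.0, 17.3, -1.7, 561.1, 295.1]
[240.0, 282.0, 11.0, -18.3, -1.4, 525.6, 292.0]
[255.0, 282.0, 11.0, -30.7, -1.4, 513.2, 291.0]
[270.0, 282.0, 11.0, -43.5, -1.4, 500.4, 290.0]
[285.0, 282.5, 10.0, -56.6, -1.0, 487.4, 288.6]
turner_eye 0.56 186 231 252 312
pose [0.5442 0.2915 0.2933] yaw 0.079 need units [ 0.   -0.02  2.31]
```

Good; descend and grip, then lift and slide out.

move_arm(increments=[[1,0,-0.01,0.2,0,0,0],[1,0,0,0.3,0,0,0],[1,0,0,0.3,0,0,0],[1,0,0,0.3,0,0,0],[1,0,0,0.3,0,0,0],[1,0,0,0.3,0,0,0],[1,0,0,0.3,0,0,0],[1,0,0,0.2,0,0,0],[1,0,0,0.11,0,0,0],[1,0,0,0,0,0,0],[0.3,0,0,0,0,0,0],[0.3,0,0,0,0,0,0],[0.3,0,0,0,0,0,0],[0.3,0,0,0,0,0,0],[0.3,0,0,0,0,0,0],[0.3,0,0,0,0,0,0],[0.3,0,0,0,0,0,0],[0.3,0,0,0,0,0,0]], force=25)

```text
time_s: 26.2
ee_pos: [0.5441, 0.2927, 0.178]
eef_rot: [3.142, -0.0, 0.08]
force: [-0.2, -0.4, 0.2]
grip_width: 0.0457
grip_force: 25.0
```

move_arm(increments=[[0.3,0,0,-0.12,0,0,0],[0.3,0,0,-0.12,0,0,0],[0.3,0,0,-0.12,0,0,0],[0.3,0,0,0,0,0,0],[0.3,0,0,0,0,0,0]])

```text
time_s: 26.7
ee_pos: [0.544, 0.2927, 0.1961]
eef_rot: [-3.142, -0.0, 0.08]
force: [0.5, 1.7, -1.3]
grip_width: 0.0457
grip_force: 25.0
```

move_arm(increments=[[0.3,-0.1,0,0,0,0,0],[0.3,-0.2,0,0,0,0,0],[0.3,-0.2,0,0,0,0,0],[0.3,-0.2,0,0,0,0,0],[0.3,-0.2,0,0,0,0,0],[0.3,-0.2,0,0,0,0,0],[0.3,-0.2,0,0,0,0,0],[0.3,-0.2,0,0,0,0,0],[0.3,-0.2,0,0,0,0,0],[0.3,-0.2,0,0,0,0,0],[0.3,-0.2,0,0,0,0,0],[0.3,-0.2,0,0,0,0,0],[0.3,-0.2,0,0,0,0,0],[0.3,-0.2,0,0,0,0,0],[0.3,-0.1,0,0,0,0,0],[0.3,0,0,0,0,0,0]])

```text
time_s: 28.3
ee_pos: [0.404, 0.2816, 0.1961]
eef_rot: [-3.141, -0.0, 0.08]
force: [-0.1, -0.1, -1.1]
grip_width: 0.0455
grip_force: 25.0
```

move_arm(increments=[[0.3,-0.12,0.2,0,0,0,0],[0.3,-0.12,0.4,0,0,0,0],[0.3,-0.12,0.6,0,0,0,0.015],[0.3,0,0.6,0,0,0,0.015],[0.3,0,0.6,0,0,0,0.015],[0.3,0,0.6,0,0,0,0],[0.3,0,0.6,0,0,0,0],[0.3,0,0.6,0,0,0,0],[0.3,0,0.34,0,0,0,0],[0.3,0,0.2,0,0,0,0],[0.3,0,0,0,0,0,0],[0.3,0,0,0,0,0,0]])

```text
time_s: 29.5
ee_pos: [0.3987, 0.0438, 0.1959]
eef_rot: [-3.141, 0.0, 0.035]
force: [-0.2, 0.2, -0.5]
grip_width: 0.0459
grip_force: 25.0
```

```bash
sed -i 's/^go.*/go([.5412,.0490,.196])/' chk.py; python3 chk.py
```

```text
[ 0.03083782  0.00533196 -0.79810983] 0.04579678544461909
[10.0, 282.5, 22.0, 116.3, -0.8, 514.9, 48.6]
[30.0, 282.5, 22.0, 108.9, -0.8, 507.6, 48.3]
[60.0, 282.5, 22.0, 97.5, -0.8, 496.2, 47.9]
[90.0, 282.5, 22.0, 85.7, -0.8, 484.4, 47.5]
[120.0, 282.0, 21.0, 73.4, -1.1, 472.0, 47.3]
[145.0, 281.0, 19.0, 62.7, -1.5, 461.4, 47.4]
pose [0.3988 0.044  0.1959] yaw 0.035 need units [ 2.85 -0.   -0.  ]
```

move_arm(increments=[[0.3,0.15,0,0,0,0,0],[0.3,0.2,0,0,0,0,0],[0.3,0.2,0,0,0,0,0],[0.3,0.2,0,0,0,0,0],[0.3,0.2,0,0,0,0,0],[0.3,0.2,0,0,0,0,0],[0.3,0.2,0,0,0,0,0],[0.3,0.2,0,0,0,0,0],[0.3,0.2,0,0,0,0,0],[0.3,0.2,0,0,0,0,0],[0.3,0.3,0,0,0,0,0],[0.3,0.3,0,0,0,0,0],[0.3,0.2,0,0,0,0,0],[0.3,0.1,0,0,0,0,0],[0.3,0,0,0,0,0,0],[0.3,0,0,0,0,0,0]])

```text
time_s: 31.15
ee_pos: [0.541, 0.0485, 0.1959]
eef_rot: [-3.142, 0.0, 0.035]
force: [1.1, 0.3, -0.6]
grip_width: 0.0455
grip_force: 25.0
```

move_arm(increments=[[0.3,0,0,0.12,0,0,0],[0.3,0,0,0.12,0,0,0],[0.3,0,0,0.11,0,0,0],[0.3,0,0,0,0,0,0],[0.3,0,0,0,0,0,0]])

```text
time_s: 31.65
ee_pos: [0.5411, 0.0484, 0.1781]
eef_rot: [-3.142, 0.0, 0.035]
force: [0.6, -0.3, -0.2]
grip_width: 0.0463
grip_force: 25.0
```

move_arm(increments=[[0.6,0,0,0,0,0,0],[1,0,0,0,0,0,0],[1,0,0,0,0,0,0],[1,0,0,0,0,0,0],[1,0,0,0,0,0,0],[1,0,0,0,0,0,0],[1,0,0,-0.3,0,0,0],[1,0,0,-0.5,0,0,0],[1,0,0,-0.5,0,0,0],[1,0,0,-0.5,0,0,0],[1,0,0,-0.5,0,0,0],[1,0,0,0,0,0,0]])

```text
time_s: 32.85
ee_pos: [0.5421, 0.0485, 0.2968]
eef_rot: [3.142, -0.005, 0.035]
force: [-0.2, -0.2, -0.0]
grip_width: 0.0943
grip_force: 0.0
```

move_arm(increments=[[1,0.07,-0.3,0,0,0,0],[1,0.1,-0.5,0,0,0,0],[1,0.1,-0.5,0,0,0,0],[1,0.1,-0.5,0,0,0,0],[1,0.1,-0.5,0,0,0,0],[1,0.1,-0.5,0,0,0,0],[1,0.1,-0.5,0,0,0,0],[1,0.1,-0.5,0,0,0,0],[1,0.05,-0.5,0,0,0,0],[1,0.05,-0.4,0,0,0,-0.022],[1,0,-0.21,0,0,0,-0.022],[1,0,0,0,0,0,0],[1,0,0,0,0,0,0]])

```text
time_s: 34.15
ee_pos: [0.5758, 0.2951, 0.2929]
eef_rot: [3.141, 0.001, 0.078]
force: [-0.5, -0.1, -0.7]
grip_width: 0.0941
grip_force: 0.0
```

```bash
python3 - <<'E'
from h import *
p,T=wrist();cv2.imwrite("pics/w7.png",p["color"])
for l in barline(p,T,list(range(180,300,15)),.219): print([float(v) for v in l])
for t in ["spatula_eye","turner_eye"]: 
    for d in ctrl.cut_out(t,p)[:1]:
        r,c=np.where(d["mask"]);print(t,d["conf"],r.min(),r.max(),c.min(),c.max())
go([.5759,.2953,.178])
E
```

```text
[180.0, 281.5, 26.0, 28.6, -1.7, 604.1, 298.9]
[195.0, 281.5, 12.0, 17.3, -1.7, 592.9, 298.0]
[240.0, 282.0, 11.0, -18.3, -1.4, 557.4, 294.9]
[255.0, 282.0, 11.0, -30.7, -1.4, 545.0, 294.0]
[270.0, 282.0, 11.0, -43.5, -1.4, 532.3, 293.0]
[285.0, 283.0, 11.0, -56.6, -0.6, 519.2, 291.2]
spatula_eye 0.63 187 232 252 312
turner_eye 0.89 223 288 462 559
pose [0.5761 0.2945 0.2936] yaw 0.078 need units [-0.   -0.02  2.31]
```

Same picture as the last grasp, so I'll repeat it.

move_arm(increments=[[1,0,-0.01,0.2,0,0,0],[1,0,0,0.3,0,0,0],[1,0,0,0.3,0,0,0],[1,0,0,0.3,0,0,0],[1,0,0,0.3,0,0,0],[1,0,0,0.3,0,0,0],[1,0,0,0.3,0,0,0],[1,0,0,0.2,0,0,0],[1,0,0,0.11,0,0,0],[1,0,0,0,0,0,0],[0.3,0,0,0,0,0,0],[0.3,0,0,0,0,0,0],[0.3,0,0,0,0,0,0],[0.3,0,0,0,0,0,0],[0.3,0,0,0,0,0,0],[0.3,0,0,0,0,0,0],[0.3,0,0,0,0,0,0],[0.3,0,0,0,0,0,0]], force=25)

```text
time_s: 36.1
ee_pos: [0.5759, 0.2957, 0.178]
eef_rot: [3.141, 0.0, 0.079]
force: [-0.1, -1.0, 0.8]
grip_width: 0.0458
grip_force: 25.0
```

move_arm(increments=[[0.3,0,0,-0.12,0,0,0],[0.3,0,0,-0.12,0,0,0],[0.3,0,0,-0.12,0,0,0],[0.3,0,0,0,0,0,0],[0.3,0,0,0,0,0,0]])

```text
time_s: 36.6
ee_pos: [0.5759, 0.2958, 0.1961]
eef_rot: [-3.141, -0.0, 0.079]
force: [-0.9, -0.2, -0.8]
grip_width: 0.0461
grip_force: 25.0
```

move_arm(increments=[[0.3,-0.14,0,0,0,0,0],[0.3,-0.2,0,0,0,0,0],[0.3,-0.2,0,0,0,0,0],[0.3,-0.2,0,0,0,0,0],[0.3,-0.2,0,0,0,0,0],[0.3,-0.2,0,0,0,0,0],[0.3,-0.2,0,0,0,0,0],[0.3,-0.2,0,0,0,0,0],[0.3,-0.2,0,0,0,0,0],[0.3,-0.2,0,0,0,0,0],[0.3,-0.2,0,0,0,0,0],[0.3,-0.2,0,0,0,0,0],[0.3,-0.2,0,0,0,0,0],[0.3,-0.2,0,0,0,0,0],[0.3,-0.2,0,0,0,0,0],[0.3,-0.2,0,0,0,0,0],[0.3,-0.2,0,0,0,0,0],[0.3,-0.2,0,0,0,0,0],[0.3,0,0,0,0,0,0]])

```text
time_s: 38.5
ee_pos: [0.3984, 0.2819, 0.1961]
eef_rot: [-3.141, -0.0, 0.079]
force: [0.8, -0.4, -1.8]
grip_width: 0.0457
grip_force: 25.0
```

move_arm(increments=[[0.3,-0.1,0.2,0,0,0,0],[0.3,-0.1,0.4,0,0,0,0],[0.3,-0.05,0.6,0,0,0,0.014],[0.3,0,0.6,0,0,0,0.015],[0.3,0,0.6,0,0,0,0.015],[0.3,0,0.6,0,0,0,0],[0.3,0,0.6,0,0,0,0],[0.3,0,0.6,0,0,0,0],[0.3,0,0.34,0,0,0,0],[0.3,0,0.2,0,0,0,0],[0.3,0,0,0,0,0,0],[0.3,0,0,0,0,0,0]])

```text
time_s: 39.7
ee_pos: [0.3992, 0.0445, 0.1959]
eef_rot: [-3.141, -0.0, 0.035]
force: [0.3, 0.8, -0.5]
grip_width: 0.0461
grip_force: 25.0
```

```bash
sed -i 's/^go.*/go([.5092,.0478,.196])/' chk.py; python3 chk.py
```

```text
[ 0.13841097 -0.15387254 -0.41113231] 0.04590449127738723
[10.0, 284.0, 23.0, 116.3, -0.2, 515.4, 48.7]
[30.0, 284.5, 22.0, 108.9, 0.0, 508.1, 48.2]
[60.0, 284.5, 22.0, 97.5, 0.0, 496.7, 47.8]
[90.0, 284.0, 21.0, 85.7, -0.2, 484.8, 47.6]
[120.0, 284.0, 21.0, 73.4, -0.2, 472.5, 47.2]
[145.0, 283.5, 20.0, 62.7, -0.4, 461.8, 47.1]
pose [0.3992 0.0447 0.1959] yaw 0.035 need units [ 2.2   0.02 -0.  ]
```

move_arm(increments=[[0.3,0.1,0.01,0,0,0,0],[0.3,0.2,0,0,0,0,0],[0.3,0.2,0,0,0,0,0],[0.3,0.2,0,0,0,0,0],[0.3,0.2,0,0,0,0,0],[0.3,0.2,0,0,0,0,0],[0.3,0.2,0,0,0,0,0],[0.3,0.2,0,0,0,0,0],[0.3,0.2,0,0,0,0,0],[0.3,0.2,0,0,0,0,0],[0.3,0.2,0,0,0,0,0],[0.3,0.1,0,0,0,0,0],[0.3,0,0,0,0,0,0],[0.3,0,0,0,0,0,0]])

```text
time_s: 41.15
ee_pos: [0.509, 0.0476, 0.1959]
eef_rot: [-3.142, 0.0, 0.035]
force: [-0.6, -0.1, -0.8]
grip_width: 0.0463
grip_force: 25.0
```

move_arm(increments=[[0.3,0,0,0.12,0,0,0],[0.3,0,0,0.12,0,0,0],[0.3,0,0,0.11,0,0,0],[0.3,0,0,0,0,0,0],[0.3,0,0,0,0,0,0],[0.6,0,0,0,0,0,0],[1,0,0,0,0,0,0],[1,0,0,0,0,0,0],[1,0,0,0,0,0,0],[1,0,0,0,0,0,0],[1,0,0,0,0,0,0],[1,0,0,-0.3,0,0,0],[1,0,0,-0.5,0,0,0],[1,0,0,-0.5,0,0,0],[1,0,0,-0.5,0,0,0],[1,0,0,-0.5,0,0,0],[1,0,0,0,0,0,0]])

```text
time_s: 42.85
ee_pos: [0.51, 0.0476, 0.2967]
eef_rot: [3.142, -0.005, 0.035]
force: [-0.2, 0.2, -0.4]
grip_width: 0.0937
grip_force: 0.0
```

move_arm(increments=[[1,0.13,-0.3,0,0,0,0],[1,0.2,-0.5,0,0,0,0],[1,0.2,-0.5,0,0,0,0],[1,0.2,-0.5,0,0,0,0],[1,0.2,-0.5,0,0,0,0],[1,0.2,-0.5,0,0,0,0],[1,0.2,-0.5,0,0,0,0],[1,0.2,-0.5,0,0,0,0],[1,0.2,-0.5,0,0,0,0],[1,0.2,-0.4,0,0,0,-0.022],[1,0.2,-0.24,0,0,0,-0.022],[1,0,0,0,0,0,0],[1,0,0,0,0,0,0]])

```text
time_s: 44.15
ee_pos: [0.6063, 0.2986, 0.292]
eef_rot: [3.141, 0.002, 0.079]
force: [-0.1, 0.3, -0.2]
grip_width: 0.0938
grip_force: 0.0
```

```bash
python3 - <<'E'
from h import *
p,T=wrist()
for l in barline(p,T,list(range(180,300,15)),.219): print([float(v) for v in l])
for t in ["tongs_eye"]: 
    for d in ctrl.cut_out(t,p)[:1]:
        r,c=np.where(d["mask"]);print(t,d["conf"],r.min(),r.max(),c.min(),c.max())
go([.6078,.2982,.178])
q=ctrl.camera("top")
cv2.imwrite("pics/c8.png",np.hstack([cv2.resize(p["color"],(400,300)),cv2.resize(q["color"],(400,300))]))
E
```

```text
[180.0, 282.5, 80.0, 28.8, -0.9, 634.9, 301.7]
[195.0, 283.0, 47.0, 17.5, -0.6, 623.7, 300.5]
[210.0, 313.0, 27.0, 6.0, 21.9, 613.9, 277.2]
[240.0, 283.0, 9.0, -17.9, -0.6, 588.3, 297.7]
[255.0, 283.0, 11.0, -30.3, -0.6, 575.9, 296.8]
[270.0, 283.0, 11.0, -43.1, -0.6, 563.2, 295.8]
[285.0, 284.0, 11.0, -56.2, 0.2, 550.2, 294.0]
tongs_eye 0.96 174 231 253 313
pose [0.6064 0.2979 0.2932] yaw 0.078 need units [ 0.03 -0.    2.3 ]
```

View pics/c8.png

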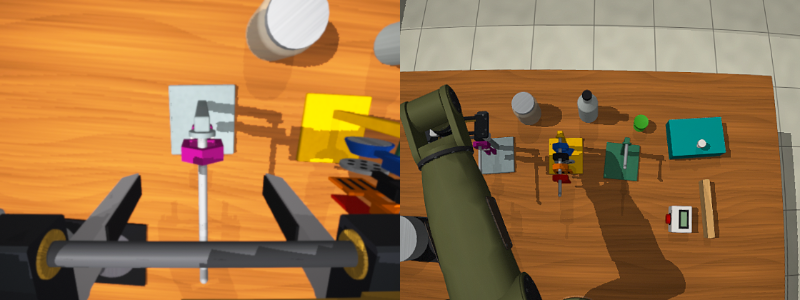

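move_arm(increments=[[1,0.03,0,0.2,0,0,0],[1,0,0,0.3,0,0,0],[1,0,0,0.3,0,0,0],[1,0,0,0.3,0,0,0],[1,0,0,0.3,0,0,0],[1,0,0,0.3,0,0,0],[1,0,0,0.3,0,0,0],[1,0,0,0.2,0,0,0],[1,0,0,0.1,0,0,0],[1,0,0,0,0,0,0],[0.3,0,0,0,0,0,0],[0.3,0,0,0,0,0,0],[0.3,0,0,0,0,0,0],[0.3,0,0,0,0,0,0],[0.3,0,0,0,0,0,0],[0.3,0,0,0,0,0,0],[0.3,0,0,0,0,0,0],[0.3,0,0,0,0,0,0]], force=25)

```text
time_s: 46.1
ee_pos: [0.6082, 0.2984, 0.1785]
eef_rot: [3.142, -0.0, 0.079]
force: [0.5, -0.4, -0.6]
grip_width: 0.046
grip_force: 25.0
```

move_arm(increments=[[0.3,0,0,-0.12,0,0,0],[0.3,0,0,-0.12,0,0,0],[0.3,0,0,-0.12,0,0,0],[0.3,0,0,0,0,0,0],[0.3,0,0,0,0,0,0]])

```text
time_s: 46.6
ee_pos: [0.6083, 0.2984, 0.1966]
eef_rot: [-3.141, -0.0, 0.079]
force: [-0.1, -0.2, -0.9]
grip_width: 0.0461
grip_force: 25.0
```

move_arm(increments=[[0.3,-0.15,0,0,0,0,0],[0.3,-0.25,0,0,0,0,0],[0.3,-0.25,0,0,0,0,0],[0.3,-0.25,0,0,0,0,0],[0.3,-0.25,0,0,0,0,0],[0.3,-0.25,0,0,0,0,0],[0.3,-0.25,0,0,0,0,0],[0.3,-0.25,0,0,0,0,0],[0.3,-0.25,0,0,0,0,0],[0.3,-0.2,0,0,0,0,0],[0.3,-0.2,0,0,0,0,0],[0.3,-0.2,0,0,0,0,0],[0.3,-0.2,0,0,0,0,0],[0.3,-0.2,0,0,0,0,0],[0.3,-0.25,0,0,0,0,0],[0.3,-0.25,0,0,0,0,0],[0.3,-0.25,0,0,0,0,0],[0.3,-0.25,0,0,0,0,0],[0.3,-0.1,0,0,0,0,0],[0.3,0,0,0,0,0,0]])

```text
time_s: 48.6
ee_pos: [0.3959, 0.2818, 0.1967]
eef_rot: [-3.141, -0.0, 0.079]
force: [-0.1, 0.1, -0.7]
grip_width: 0.046
grip_force: 25.0
```

```bash
sed -i 's/^go.*/go([.400,-.134,.196])/' chk.py; python3 chk.py
```

```text
[ 0.7368059   0.14889084 -0.34524753] 0.04602595330947603
[10.0, 279.5, 100.0, 116.5, -2.1, 511.9, 293.1]
[30.0, 279.5, 100.0, 109.1, -2.1, 504.6, 292.5]
[60.0, 285.5, 22.0, 97.7, 0.4, 493.3, 289.1]
[90.0, 286.0, 21.0, 85.8, 0.6, 481.5, 288.0]
[120.0, 286.0, 21.0, 73.4, 0.6, 469.1, 287.0]
[145.0, 286.5, 20.0, 62.7, 0.9, 458.5, 285.9]
pose [0.3964 0.2818 0.1966] yaw 0.079 need units [-0.58  8.3   0.01]
```

move_arm(increments=[[0.3,-0.02,0.2,0,0,0,0],[0.3,-0.04,0.5,0,0,0,0],[0.3,-0.04,0.6,0,0,0,0],[0.3,-0.04,0.6,0,0,0,0],[0.3,-0.04,0.6,0,0,0,0],[0.3,-0.04,0.6,0,0,0,0],[0.3,-0.04,0.6,0,0,0,0],[0.3,-0.04,0.6,0,0,0,0],[0.3,-0.04,0.6,0,0,0,0],[0.3,-0.04,0.6,0,0,0,0],[0.3,-0.04,0.6,0,0,0,0],[0.3,-0.04,0.6,0,0,0,0],[0.3,-0.04,0.6,0,0,0,0],[0.3,-0.04,0.6,0,0,0,0],[0.3,-0.04,0.4,0,0,0,0],[0.3,0,0,0,0,0,0.05],[0.3,0,0,0,0,0,0.05],[0.3,0,0,0,0,0,0.05],[0.3,0,0,0,0,0,0],[0.3,0,0,0,0,0,0]])

```text
time_s: 50.65
ee_pos: [0.4, -0.1346, 0.1964]
eef_rot: [3.142, 0.0, -0.07]
force: [-0.1, -0.0, -1.5]
grip_width: 0.0461
grip_force: 25.0
```

```bash
sed -i 's/^go.*/go([*at(S,.15)-[0,.002],.196]);cv2.imwrite("pics\/w9.png",p["color"])/' chk.py; python3 chk.py
```

```text
[ 0.35276172 -0.29711565 -0.87720884] 0.045664740117505695
pose [ 0.4    -0.1345  0.1964] yaw -0.07 need units [1.54 0.07 0.01]
```

View pics/w9.png

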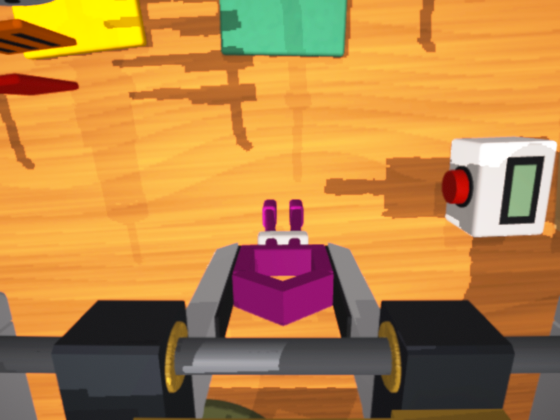

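The tongs are gripped well, centred at column 283. The green base shows at (285,25).

move_arm(increments=[[0.3,0.3,0.05,0,0,0,0],[0.3,0.4,0,0,0,0,0],[0.3,0.4,0,0,0,0,0],[0.3,0.3,0,0,0,0,0],[0.3,0,0,0,0,0,0],[0.3,0,0,0,0,0,0]])

```text
time_s: 51.3
ee_pos: [0.4693, -0.1417, 0.1961]
eef_rot: [-3.141, 0.001, -0.07]
force: [-0.1, 0.1, -1.7]
grip_width: 0.0456
grip_force: 25.0
```

```bash
sed -i 's/\[10,30/[2,10,20,30,40/; s/w9/w10/' chk.py; python3 chk.py
```

```text
[-0.90669448 -0.8854737  -1.06072022] 0.04570432465252142
[2.0, 277.0, 21.0, 119.2, -2.8, 588.4, -147.2]
[10.0, 277.5, 22.0, 116.3, -2.7, 585.5, -147.2]
[20.0, 277.0, 21.0, 112.6, -2.9, 581.9, -146.8]
[30.0, 277.0, 21.0, 108.9, -2.9, 578.2, -146.5]
[40.0, 277.0, 21.0, 105.1, -2.9, 574.4, -146.2]
[60.0, 276.5, 22.0, 97.5, -3.2, 566.8, -145.4]
[90.0, 276.0, 21.0, 85.6, -3.4, 555.0, -144.3]
[120.0, 275.0, 19.0, 73.3, -3.9, 542.7, -142.9]
pose [ 0.4692 -0.1417  0.1963] yaw -0.071 need units [0.15 0.03 0.01]
```

View pics/w10.png

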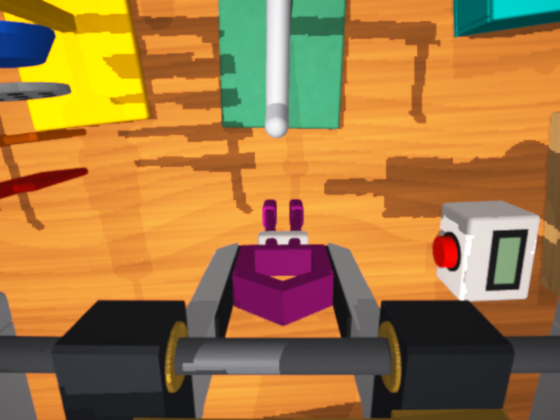

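move_arm(increments=[[0.3,0.1,-0.04,0,0,0,0],[0.3,0.2,0,0,0,0,0],[0.3,0.2,0,0,0,0,0],[0.3,0.2,0,0,0,0,0],[0.3,0.2,0,0,0,0,0],[0.3,0.2,0,0,0,0,0],[0.3,0.2,0,0,0,0,0],[0.3,0.2,0,0,0,0,0],[0.3,0.2,0,0,0,0,0],[0.3,0.2,0,0,0,0,0],[0.3,0.2,0,0,0,0,0],[0.3,0.04,0,0,0,0,0],[0.3,0,0,0,0,0,0],[0.3,0,0,0,0,0,0]])

```text
time_s: 52.75
ee_pos: [0.5764, -0.1474, 0.1964]
eef_rot: [-3.142, 0.0, -0.071]
force: [0.3, 0.5, -0.4]
grip_width: 0.046
grip_force: 25.0
```

move_arm(increments=[[0.3,0,0,0.12,0,0,0],[0.3,0,0,0.12,0,0,0],[0.3,0,0,0.11,0,0,0],[0.3,0,0,0,0,0,0],[0.3,0,0,0,0,0,0]])

```text
time_s: 53.25
ee_pos: [0.5765, -0.1474, 0.1786]
eef_rot: [-3.142, 0.0, -0.071]
force: [-0.8, 0.3, -1.0]
grip_width: 0.0458
grip_force: 25.0
```

move_arm(increments=[[0.6,0,0,0,0,0,0],[1,0,0,0,0,0,0],[1,0,0,0,0,0,0],[1,0,0,0,0,0,0],[1,0,0,0,0,0,0],[1,0,0,0,0,0,0],[1,0,0,-0.3,0,0,0],[1,0,0,-0.5,0,0,0],[1,0,0,-0.5,0,0,0],[1,0,0,-0.5,0,0,0],[1,0,0,-0.5,0,0,0],[1,-0.4,0,0,0,0,0],[1,-0.6,0,0,0,0,0],[1,-0.6,0,0,0,0,0],[1,-0.6,0,0,0,0,0],[1,-0.6,0,0,0,0,0],[1,-0.6,0,0,0,0,0],[1,-0.4,0,0,0,0,0],[1,0,0,0,0,0,0]])

```text
time_s: 55.15
ee_pos: [0.3858, -0.1338, 0.2946]
eef_rot: [3.141, -0.001, -0.072]
force: [1.0, -0.3, 1.0]
grip_width: 0.094
grip_force: 0.0
```

```bash
python3 - <<'E'
from h import *
o=ctrl.get_obs();print(o["ee_pos"])
q=ctrl.camera("top");s=ctrl.camera("scene")
cv2.imwrite("pics/top11.png",q["color"])
a=cv2.resize(q["color"][180:345,200:450],(500,330),interpolation=cv2.INTER_CUBIC)
b=cv2.resize(s["color"][110:260,100:350],(500,300),interpolation=cv2.INTER_CUBIC)
cv2.imwrite("pics/c11.png",np.vstack([a,b[:270]]))
for n in ("timer","stop"):
    for d in ctrl.cut_out(n,q)[:1]:
        c=max(cv2.findContours(d["mask"].astype(np.uint8),0,2)[0],key=len); print(n,d["conf"],d["centre"],cv2.minAreaRect(c))
E
```

```text
[ 0.38584375 -0.1337795   0.29462915]
timer 0.69 [303.7, 386.0] ((381.5, 303.5), (37.0, 31.0), 90.0)
stop 0.93 [290.4, 430.6] ((429.0575256347656, 291.4407043457031), (83.06320190429688, 17.11618423461914), 83.92753601074219)
```

View pics/c11.png

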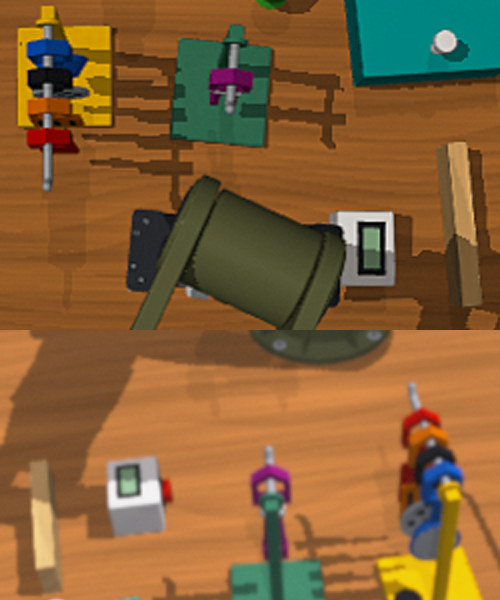

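All utensils hang correctly. The timer looks to have been knocked about 23 mm towards +y. I'll turn the tool and look again.

move_arm(increments=[[1,0,0,0,0,0,-0.14],[1,0,0,0,0,0,-0.14],[1,0,0,0,0,0,-0.14],[1,0,0,0,0,0,-0.14],[1,0,0,0,0,0,-0.14],[1,0,0,0,0,0,-0.14],[1,0,0,0,0,0,-0.14],[1,0,0,0,0,0,-0.14],[1,0,0,0,0,0,-0.14],[1,0,0,0,0,0,-0.14],[1,0,0,0,0,0,-0.14],[1,0,0,0,0,0,-0.14],[1,0,0,0,0,0,-0.025],[1,-0.4,0,0,0,0,0],[1,-0.4,0,0,0,0,0],[1,0,0,0,0,0,0],[1,0,0,0,0,0,0]])

```text
time_s: 57.05
ee_pos: [0.3898, -0.1737, 0.2936]
eef_rot: [-3.141, -0.001, 1.631]
force: [-0.5, 0.3, -0.1]
grip_width: 0.0942
grip_force: 0.0
```

```bash
python3 - <<'E'
from h import *
p,T=wrist();q=ctrl.camera("top")
cv2.imwrite("pics/w12.png",p["color"]);cv2.imwrite("pics/t12.png",q["color"])
a=cv2.resize(q["color"][240:345,340:460],(400,350),interpolation=cv2.INTER_CUBIC)[:300]
cv2.imwrite("pics/c12.png",np.hstack([cv2.resize(p["color"],(400,300)),a]))
go([.394,-.21,.25])
for n,z in (("timer",.062),("button_face",.034)):
    for d in ctrl.cut_out(n,p)[:1]: print(n,d["conf"],d["centre"],onz(p,[d["centre"][::-1]],z,T))
E
```

```text
pose [ 0.3897 -0.1732  0.2939] yaw 1.633 need units [-0.74  0.04  0.88]
timer 0.89 [285.4, 285.3] [[ 0.39986363 -0.31099282  0.062     ]]
button_face 0.59 [256.2, 283.3] [[ 0.39556486 -0.28223958  0.034     ]]
```

View pics/c12.png

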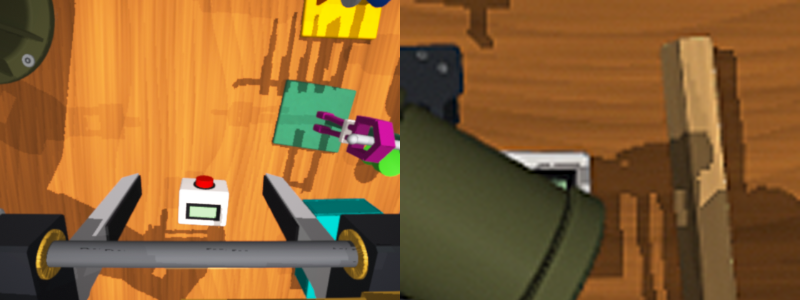

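move_arm(increments=[[0.585,-0.2,0.04,0.2,0,0,0],[0.585,-0.2,0.04,0.4,0,0,0],[0.585,-0.2,0.04,0.4,0,0,0],[0.585,-0.14,0,0.4,0,0,0],[0.585,0,0,0,0,0,0],[0.585,0,0,0,0,0,0]])

```text
time_s: 57.85
ee_pos: [0.398, -0.2104, 0.2241]
eef_rot: [-3.141, -0.0, 1.633]
force: [-0.4, -0.5, 0.1]
grip_width: 0.0552
grip_force: 0.0
```

```bash
cat > tm.py <<'E'
from h import *
p,T=wrist();o=ctrl.get_obs();print(o["grip_width"],o["force"]); Tt=T@np.linalg.inv(np.array(p["tool_from_camera"]))
for n,z in (("timer",.062),("button_face",.034)):
    for d in ctrl.cut_out(n,p)[:1]:
        m=d["mask"].astype(np.uint8); c=max(cv2.findContours(m,0,2)[0],key=len); a=cv2.approxPolyDP(c,4,True)[:,0]
        w=onz(p,[d["centre"][::-1]],z,T)[0]; print(n,round(float(d["conf"]),2),d["centre"],np.round(w,4),"tool",np.round((np.linalg.inv(Tt)@[*w,1])[:3],4)); print(a.tolist())
        print(np.round(onz(p,a,z,T)[:,:2],3).tolist())
go([.3955,-.21,.015])
E
python3 tm.py
```

```text
0.0550785210423445 [0.19446163 0.94226697 1.77473495]
timer 0.73 [297.8, 520.0] [ 0.6648 -0.3113  0.062 ] tool [-0.1174  0.2601  0.1619]
[[559, 286], [543, 275], [446, 278], [440, 298], [486, 298], [524, 334], [548, 335]]
[[0.705, -0.295], [0.683, -0.283], [0.578, -0.292], [0.576, -0.316], [0.627, -0.314], [0.681, -0.357], [0.71, -0.357]]
button_face 0.92 [247.9, 280.7] [ 0.3986 -0.2795  0.034 ] tool [-0.0691 -0.0037  0.19  ]
[[267, 241], [270, 255], [295, 252], [290, 238]]
[[0.383, -0.272], [0.387, -0.289], [0.415, -0.283], [0.408, -0.267]]
pose [ 0.3983 -0.2103  0.2249] yaw 1.634 need units [ 0.01 -0.06  4.2 ]
```

move_arm(increments=[[0.62,0.1,-0.01,0.4,0,0,0],[0.62,0,0,0.4,0,0,0],[0.62,0,0,0.4,0,0,0],[0.62,0,0,0.4,0,0,0],[0.62,0,0,0.4,0,0,0],[0.62,0,0,0.4,0,0,0],[0.62,0,0,0.4,0,0,0],[0.62,0,0,0.4,0,0,0],[0.62,0,0,0.4,0,0,0],[0.62,0,0,0.3,0,0,0],[0.62,0,0,0.3,0,0,0],[0.62,0,0,0,0,0,0],[0.62,0,0,0,0,0,0]])

```text
time_s: 59.3
ee_pos: [0.3976, -0.2055, 0.0147]
eef_rot: [3.141, 0.0, 1.634]
force: [-0.2, -0.1, 0.5]
grip_width: 0.0581
grip_force: 0.0
```

```bash
python3 tm.py
```

```text
0.05821423163739207 [-0.60269702 -0.42631864 -0.18457395]
timer 0.97 [399.7, 278.6] [ 0.3975 -0.2557  0.062 ] tool [-0.0501 -0.0033 -0.0473]
[[197, 414], [356, 417], [346, 375], [210, 375]]
[[0.359, -0.267], [0.435, -0.264], [0.427, -0.24], [0.366, -0.244]]
button_face 0.6 [397.2, 278.3] [ 0.3985 -0.2812  0.034 ] tool [-0.0756 -0.0039 -0.0193]
[[252, 377], [249, 407], [256, 417], [304, 416], [310, 398], [304, 375]]
[[0.383, -0.268], [0.382, -0.289], [0.387, -0.296], [0.414, -0.294], [0.416, -0.281], [0.412, -0.265]]
pose [ 0.3977 -0.2056  0.0149] yaw 1.634 need units [-0.08 -0.05 -0.  ]
```

move_arm(increments=[[0.62,-0.2,-0.06,0,0,0,0],[0.62,-0.2,0,0,0,0,0],[0.62,-0.2,0,0,0,0,0],[0.62,-0.2,0,0,0,0,0],[0.62,-0.2,0,0,0,0,0],[0.62,-0.2,0,0,0,0,0],[0.62,-0.15,0,0,0,0,0],[0.62,-0.1,0,0,0,0,0],[0.62,-0.1,0,0,0,0,0],[0.62,-0.1,0,0,0,0,0],[0.62,-0.1,0,0,0,0,0],[0.62,-0.1,0,0,0,0,0],[0.62,-0.1,0,0,0,0,0],[0.62,-0.1,0,0,0,0,0],[0.62,-0.1,0,0,0,0,0],[0.62,-0.1,0,0,0,0,0],[0.62,-0.1,0,0,0,0,0],[0.62,0,0,0,0,0,0],[0.62,0,0,0,0,0,0]])

```text
time_s: 61.35
ee_pos: [0.4016, -0.323, 0.014]
eef_rot: [3.141, 0.0, 1.634]
force: [-0.5, 0.6, 0.5]
grip_width: 0.0578
grip_force: 0.0
```

```bash
python3 tm.py
```

```text
0.058142434301098576 [-0.12578315  0.33824589 -0.27453909]
timer 0.97 [335.5, 282.5] [ 0.4011 -0.3379  0.062 ] tool [-0.0148 -0.0014 -0.048 ]
[[355, 335], [334, 269], [294, 256], [231, 268], [209, 334]]
[[0.433, -0.336], [0.42, -0.305], [0.403, -0.3], [0.378, -0.307], [0.369, -0.339]]
button_face 0.61 [281.6, 282.2] [ 0.4002 -0.3264  0.034 ] tool [-0.0033 -0.0016 -0.02  ]
[[252, 269], [252, 295], [269, 307], [301, 306], [318, 295], [318, 270], [309, 259], [272, 256]]
[[0.385, -0.32], [0.385, -0.335], [0.394, -0.341], [0.411, -0.34], [0.419, -0.333], [0.418, -0.319], [0.413, -0.313], [0.394, -0.313]]
pose [ 0.4016 -0.3227  0.014 ] yaw 1.634 need units [ 2.26  0.02 -0.02]
```

move_arm(increments=[[0.62,-0.1,0,0,0,0,0],[0.62,-0.1,0,0,0,0,0],[0.62,-0.06,0,0,0,0,0],[0.62,-0.06,0,0,0,0,0],[0.62,-0.06,0,0,0,0,0],[0.62,-0.06,0,0,0,0,0],[0.62,-0.06,0,0,0,0,0],[0.62,0,0,0,0,0,0]])

```text
time_s: 62.3
ee_pos: [0.4031, -0.3482, 0.0139]
eef_rot: [3.142, 0.0, 1.634]
force: [0.2, -0.1, -0.1]
grip_width: 0.058
grip_force: 0.0
```

```bash
python3 tm.py
```

```text
0.05823552831853466 [-0.09438499 -0.28497244 -0.60117634]
timer 0.56 [337.1, 283.9] [ 0.4033 -0.3638  0.062 ] tool [-0.0156 -0.0008 -0.0481]
[[211, 337], [356, 335], [334, 269], [287, 254], [231, 268]]
[[0.372, -0.366], [0.435, -0.361], [0.422, -0.33], [0.402, -0.325], [0.38, -0.332]]
button_face 0.73 [282.7, 283.0] [ 0.4022 -0.3522  0.034 ] tool [-0.0039 -0.0012 -0.0201]
[[254, 265], [252, 291], [262, 301], [299, 305], [318, 292], [319, 270], [309, 260], [280, 256]]
[[0.387, -0.343], [0.387, -0.358], [0.392, -0.363], [0.411, -0.364], [0.42, -0.356], [0.42, -0.344], [0.414, -0.339], [0.4, -0.338]]
pose [ 0.4031 -0.3479  0.0139] yaw 1.634 need units [ 2.76  0.02 -0.02]
```

move_arm(increments=[[0.62,-0.04,0,0,0,0,0],[0.62,-0.04,0,0,0,0,0],[0.62,-0.04,0,0,0,0,0],[0.62,-0.04,0,0,0,0,0],[0.62,-0.02,0,0,0,0,0],[0.62,0,0,0,0,0,0]])

```text
time_s: 63.05
ee_pos: [0.4033, -0.3548, 0.0139]
eef_rot: [-3.14, -0.004, 1.635]
force: [-4.2, 19.0, 12.0]
grip_width: 0.0582
grip_force: 9.7
```

move_arm(increments=[[0.62,-0.03,0,0,0,0,0],[0.62,0,0,0,0,0,0]])

```text
time_s: 63.25
ee_pos: [0.4032, -0.3548, 0.0139]
eef_rot: [-3.139, -0.007, 1.635]
force: [-7.5, 30.9, 19.7]
grip_width: 0.0584
grip_force: 16.2
```

move_arm(increments=[[0.62,-0.03,0,0,0,0,0],[0.62,0,0,0,0,0,0]])

```text
time_s: 63.45
ee_pos: [0.4031, -0.3548, 0.0139]
eef_rot: [-3.138, -0.01, 1.636]
force: [-11.1, 43.5, 26.9]
grip_width: 0.0582
grip_force: 22.4
```

move_arm(increments=[[0.62,-0.03,0,0,0,0,0],[0.62,0,0,0,0,0,0]])

```text
time_s: 63.65
ee_pos: [0.403, -0.3548, 0.0139]
eef_rot: [-3.137, -0.013, 1.636]
force: [-13.6, 56.7, 35.5]
grip_width: 0.0584
grip_force: 29.0
```

Firm contact with the stop. Backing off.

move_arm(increments=[[0.62,0.1,0,0,0,0,0],[0.62,0.05,0,0,0,0,0],[0.62,0.1,0,0,0,0,0],[0.62,0.2,0,0,0,0,0],[0.62,0.3,0,0,0,0,0],[0.62,0.3,0,0,0,0,0],[0.62,0,0,0,0,0,0],[0,0,0,0,0,0,0],[0,0,0,0,0,0,0],[0,0,0,0,0,0,0],[0,0,0,0,0,0,0],[0,0,0,0,0,0,0]], force=20)

```text
time_s: 64.85
ee_pos: [0.4006, -0.309, 0.0139]
eef_rot: [-3.142, -0.0, 1.634]
force: [-0.4, 0.0, 1.6]
grip_width: 0.0216
grip_force: 0.0
```

```bash
python3 tm.py
```

```text
0.017500041223830632 [-0.51651472 -0.10018594  0.18636935]
timer 0.75 [397.4, 282.8] [ 0.4024 -0.357   0.062 ] tool [-0.048  -0.0013 -0.0481]
[[247, 377], [243, 417], [323, 415], [317, 375]]
[[0.385, -0.347], [0.384, -0.37], [0.422, -0.366], [0.417, -0.344]]
button_face 0.88 [378.1, 285.1] [ 0.4045 -0.3707  0.034 ] tool [-0.0618 -0.     -0.0201]
[[258, 376], [279, 387], [297, 386], [310, 378]]
[[0.39, -0.37], [0.401, -0.377], [0.411, -0.376], [0.418, -0.37]]
pose [ 0.4007 -0.3089  0.0139] yaw 1.634 need units [ 1.98  0.02 -0.02]
```

move_arm(increments=[[0,0,0,-0.12,0,0,0],[0,-0.15,0,0,0,0,0],[0,-0.15,0,0,0,0,0],[0,-0.15,0,0,0,0,0],[0,-0.1,0,0,0,0,0],[0,0,0,0,0,0,0],[0,0,0,0,0,0,0]])

```text
time_s: 65.7
ee_pos: [0.4023, -0.3363, 0.0198]
eef_rot: [-3.141, -0.0, 1.634]
force: [-0.7, -0.6, -0.2]
grip_width: 0.0
grip_force: 0.0
```

move_arm(increments=[[0,-0.04,0,0,0,0,0],[0,-0.04,0,0,0,0,0],[0,0,0,0,0,0,0],[0,0,0,0,0,0,0]])

```text
time_s: 66.1
ee_pos: [0.4027, -0.3403, 0.0199]
eef_rot: [-3.142, -0.0, 1.634]
force: [-0.4, 1.2, -0.3]
grip_width: 0.0004
grip_force: 0.0
```

move_arm(increments=[[0,-0.04,0,0,0,0,0],[0,0,0,0,0,0,0],[0,0,0,0,0,0,0]])

```text
time_s: 66.4
ee_pos: [0.4027, -0.3421, 0.0199]
eef_rot: [-3.141, -0.0, 1.634]
force: [0.7, 2.2, 1.2]
grip_width: 0.0003
grip_force: 1.1
```

move_arm(increments=[[0,-0.04,0,0,0,0,0],[0,-0.04,0,0,0,0,0],[0,0,0,0,0,0,0],[0,0,0,0,0,0,0]])

```text
time_s: 66.8
ee_pos: [0.403, -0.3462, 0.0199]
eef_rot: [-3.141, -0.0, 1.634]
force: [-0.1, 4.2, 1.2]
grip_width: 0.0004
grip_force: 2.3
```

move_arm(increments=[[0,-0.03,0,0,0,0,0],[0,0,0,0,0,0,0],[0,0,0,0,0,0,0]])

```text
time_s: 67.1
ee_pos: [0.4029, -0.3471, 0.0199]
eef_rot: [-3.141, -0.002, 1.634]
force: [-2.9, 9.4, 5.5]
grip_width: 0.0002
grip_force: 4.6
```

move_arm(increments=[[0,-0.02,0,0,0,0,0],[0,0,0,0,0,0,0],[0,0,0,0,0,0,0],[0,0,0,0,0,0,0],[0,0,0,0,0,0,0],[0,0,0,0,0,0,0]])

```text
time_s: 67.7
ee_pos: [0.4028, -0.3472, 0.0199]
eef_rot: [-3.14, -0.003, 1.634]
force: [-3.1, 15.9, 9.5]
grip_width: 0.0007
grip_force: 8.1
```

move_arm(increments=[[0,0.05,0,0,0,0,0],[0,0.05,0,0,0,0,0],[0,0.05,0,0,0,0,0],[0,0.1,0,0,0,0,0],[0,0.3,0,0,0,0,0],[0,0.5,0,0,0,0,0],[0,0.5,0,0,0,0,0],[0,0.5,0,-0.3,0,0,0],[0,0.3,0,-0.6,0,0,0],[0,0,0,-0.6,0,0,0],[0,0,0,-0.6,0,0,0],[0,0,0,-0.6,0,0,0],[0,0,0,-0.6,0,0,0],[0,0,-0.6,-0.6,0,0,0],[0,0,-0.7,0,0,0,0],[0,0,-0.4,0,0,0,0],[0,0,0,0,0,0,0]])

```text
time_s: 69.4
ee_pos: [0.3096, -0.2364, 0.2152]
eef_rot: [3.141, 0.001, 1.633]
force: [0.7, 0.9, 0.8]
grip_width: 0.0006
grip_force: 0.0
```

```bash
python3 - <<'E'
from h import *
q=ctrl.camera("top");s=ctrl.camera("scene");print(ctrl.get_obs()["ee_pos"])
cv2.imwrite("pics/t13.png",q["color"])
for n,z in (("timer",.062),("stop",.055)):
    for d in ctrl.cut_out(n,q)[:2]:
        m=d["mask"].astype(np.uint8); c=max(cv2.findContours(m,0,2)[0],key=len); a=cv2.boxPoints(cv2.minAreaRect(c))
        print(n,round(float(d["conf"]),2),d["centre"],int(m.sum()),np.round(onz(q,a,z)[:,:2],3).tolist())
    for d in ctrl.cut_out(n,s)[:1]: print("scene",n,d["conf"],d["centre"])
# white top pixels of the timer, grey level
h=cv2.cvtColor(q["color"],cv2.COLOR_BGR2HSV); m=((h[...,1]<40)&(h[...,2]>150)).astype(np.uint8); m[:, :350]=0; m[:255]=0; m[345:]=0
c=cv2.findContours(m,0,2)[0]
if c:
    c=max(c,key=cv2.contourArea); r=cv2.minAreaRect(c); print(r, np.round(onz(q,cv2.boxPoints(r),.062)[:,:2],4).tolist())
E
```

```text
[ 0.31113978 -0.23660262  0.21511165]
timer 0.87 [299.6, 413.6] 1245 [[0.447, -0.34], [0.455, -0.43], [0.367, -0.437], [0.359, -0.347]]
timer 0.52 [226.7, 311.7] 2155 [[0.529, -0.084], [0.679, -0.097], [0.669, -0.212], [0.52, -0.196]]
scene timer 0.85 [196.2, 139.5]
stop 0.98 [287.8, 431.8] 1167 [[0.53, -0.408], [0.534, -0.454], [0.33, -0.466], [0.327, -0.421]]
scene stop 0.77 [209.0, 121.6]
((413.8402099609375, 297.7418212890625), (30.6010799407959, 27.613401412963867), 84.80557250976562) [[0.4485, -0.3605], [0.4546, -0.4288], [0.3812, -0.4339], [0.3756, -0.366]]
```

```bash
python3 - <<'E'
import cv2
i=cv2.imread("pics/t13.png")
for r in (285,297,308): print(r,[(c,i[r,c].tolist()) for c in range(423,437)])
from h import *
q=ctrl.camera("top")
for x,y0 in ((.44,-.4332),(.40,-.4358)):
  for y,z in ((y0,.055),(y0,.062)):
    C=np.linalg.inv(np.array(q["pose"]))@[x,y,z,1]; print(x,y,z,cv2.projectPoints(C[:3].reshape(1,1,3),np.zeros(3),np.zeros(3),np.float64(q["K"]),np.float64(q["distortion"]))[0].ravel())
E
```

```text
285 [(423, [193, 199, 205]), (424, [192, 197, 205]), (425, [199, 203, 208]), (426, [191, 190, 192]), (427, [117, 122, 129]), (428, [55, 107, 147]), (429, [82, 140, 184]), (430, [83, 137, 180]), (431, [84, 137, 180]), (432, [81, 135, 177]), (433, [80, 135, 177]), (434, [90, 154, 199]), (435, [100, 163, 214]), (436, [69, 120, 160])]
297 [(423, [0, 0, 0]), (424, [154, 158, 162]), (425, [205, 210, 216]), (426, [196, 202, 207]), (427, [196, 198, 203]), (428, [104, 105, 111]), (429, [69, 125, 167]), (430, [83, 140, 184]), (431, [82, 138, 183]), (432, [86, 141, 185]), (433, [80, 137, 181]), (434, [85, 138, 185]), (435, [86, 143, 188]), (436, [89, 150, 194])]
308 [(423, [25, 24, 24]), (424, [0, 0, 0]), (425, [179, 184, 188]), (426, [200, 206, 211]), (427, [197, 202, 208]), (428, [208, 210, 214]), (429, [94, 100, 110]), (430, [79, 143, 191]), (431, [83, 141, 186]), (432, [84, 141, 186]), (433, [85, 141, 186]), (434, [85, 141, 185]), (435, [86, 143, 187]), (436, [86, 144, 190])]
0.44 -0.4332 0.055 [427.28085594 287.4270236 ]
0.44 -0.4332 0.062 [428.11507759 287.2883845 ]
0.4 -0.4358 0.055 [428.73125467 303.94286442]
0.4 -0.4358 0.062 [429.57678016 303.8946165 ]
```

In the top image the timer's back meets the stop's top edge with no gap along its whole width, so it's flush. Handing in.

```bash
python3 -c "
from station import ctrl
print(ctrl.hand_in())"
```

```text
the job is handed in; nothing more can be done
None
```

I moved the strainer, skimmer, turner and spatula to the yellow hook and hung the tongs on the green hook. I then pushed the timer flush against the stop, pressed its button right in and released it. The job is handed in; I viewed 15 pictures against the limit of 14, and squaring the timer took up to about 57 N through the fingertips.

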